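# Unload a tested driver board into its carrying case

## Task

The driver board in the sloping test stand has passed its test: lift the stand's hinged hold-down bar well up, slide the board lengthwise out of its guides to the right, and lay it gently, components up, in the tray of the black hinged carrying case, opening the case's lid for it. Let go of the board, then shut the lid fully. Do not disturb the loose module, the white cap or the screwdriver lying nearby.

Things in the scene. Friction and masses are not known exactly. Their poses are not given: they have to be found in the camera images.
- test_stand: Sloping test stand, fixed. Origin under it at bench height; x away from the operator, y to his left, z up. Its aluminium deck (100 mm along the slope) faces the operator and rises away from him at 30 degrees through (0, 0, 88) mm: up-slope direction (0.866, 0, 0.5), outward normal (-0.5, 0, 0.866). Deck and guides span y = -40 to +56 mm.
- guide_exit (a point): Open right end of the two dark steel guides, on the deck's middle line, (0, -39, 88) mm of the stand. The guides run along y at the board's lower and upper edges, 11 mm high, outer faces 37.5 mm either side of the middle; their lips cover 4.5 mm of the plate's edges with about 2 mm play, so the board leaves only by sliding along -y, past this end. A stop closes the left end.
- driver_board: Flat board: bare-edged aluminium plate 52 x 140 x 5 mm, narrower circuit board and components on it up to 15.1 mm above the underside, 0.1 to 0.2 kg. Origin mid-underside; x across the width (up-slope in the stand), y lengthwise, z out of the component side. Starts on the deck at (0, -20, 88) mm of the stand. A slot at y = +40 takes the bar's dowel: it cannot slide while the bar is down.
- board_grip (a point): Point on the board's underside at own (0, -46, 0) mm, in the middle of the right 50 mm that sticks out of the guides over free air (the deck ends; bench 88 mm below): grip here across the 52 mm width by the bare plate edges (circuit board 6 mm inside them). The board must go about 90 mm along the stand's -y, in the plane of the slope, to be clear of the guides.
- hold_bar (a joint): Angle of the hold-down bar, rad: 0 = down on the board (start), grows as its handle is lifted, stop at 1.5 (about square to the deck). Stiff hinge (0.11 N m): the bar stays where it is left.
- bar_handle (a point): Middle of the bar's handle, a black barrel of 20 mm diameter and 40 mm length along the bar's direction, at the bar's lower end nearest the operator, 120 mm from the hinge; free space all round it.
- bar_hinge (a point): Point on the bar's hinge axis (parallel to the stand's y) at the deck's upper edge, (31, 20, 127) mm of the stand's frame. The bar, 24 mm wide, runs from here down the slope.
- carry_case: Black hard case, fixed, base 130 x 200 x 40 mm (x, y, z), walls 4 mm. Origin under its middle at bench height; x away from the operator (hinge side), y to the left. The grey tray inside holds the board lying flat with its length along the case's y, either way round. Beside the tray's pedestal fingers have free depth to 5 mm above the bench and 61 mm each side of the middle.
- tray (a point): Middle of the top of the tray's pedestal (36 mm wide in x, 146 mm long in y), 19 mm above the bench, where the board's underside rests. End walls 74 mm from here along y, and side cheeks 29.5 mm from here along x (only 34 mm long, in the middle), all 30 mm above the bench, leave the board 3 to 4 mm of play.
- case_lid (a joint): Angle of the case's lid, rad: 0 = shut, 1.6 = fully open (just past upright); starts shut or a little ajar (to 0.3). Stiff hinge (0.25 N m): the lid stays where it is left. The lid is 130 x 200 x 12.5 mm; shut, its top is 52.5 mm above the bench.
- lid_tab (a point): Grip point of the lid's grey pull tab (34 mm wide along y, 9 mm thick, sticking out 29 mm from the lid's front edge), 151 mm from the hinge axis; with the lid shut it is 45.5 mm above the bench, 17 mm in front of the lid's front edge. It turns with the lid.
- lid_hinge (a point): Point on the lid's hinge axis (parallel to the case's y), at (69, 0, 40) mm of the case's frame; the underside of the lid's rim lies in a plane through this axis.
- bench_module: Bystander: small green plug module with a black block, 66 x 43 x 42 mm, loose on the bench; origin under its middle.
- white_cap: Bystander: white adapter cap, a rounded cube of 46 mm, loose on the bench; origin under its middle.
- flat_driver: Bystander: screwdriver with black and orange handle, 227 mm long, loose on the bench; origin under its middle.

How it is judged:
On the way, in this order (a step that is already met when the one before it is completed fails the run):
1. the hold-down bar is lifted to more than 0.9 rad (52 degrees) while the board is still in place (value of joint hold_bar above 0.9 rad and y of driver_board in the frame of test_stand above -0.035 m), for 0.2 s.
2. the board has been slid at least 75 mm to the right along the guides (within 15 mm of its plane and line), with the bar up (y of driver_board in the frame of test_stand below -0.095 m and x of driver_board in the frame of test_stand between -0.015 and 0.015 m and z of driver_board in the frame of test_stand between 0.073 and 0.103 m and value of joint hold_bar above 0.5 rad).
3. the board lies on the tray in the open case, components up, and is let go (x of driver_board in the frame of carry_case between -0.01 and 0.01 m and y of driver_board in the frame of carry_case between -0.012 and 0.012 m and z of driver_board in the frame of carry_case between 0.015 and 0.024 m and angle between driver_board's own z axis and vertical below 0.08 rad and angle between the y axis of driver_board and the y axis of carry_case, either way round below 0.25 rad and contact force between the fingers and driver_board below 0.3 N and linear speed of driver_board below 0.03 m/s and value of joint case_lid above 0.6 rad), for 0.2 s.
At the end, for the whole second after the job is handed in: The board rests, components up, on the pedestal in the case (centre within 10 mm across, 12 mm along; underside 15 to 24 mm above the bench; tilt under 0.08 rad; lengthwise within 0.25 rad, either way round) and the lid is shut (under 0.06 rad). The bar may stay as it is left (x of driver_board in the frame of carry_case between -0.01 and 0.01 m and y of driver_board in the frame of carry_case between -0.012 and 0.012 m and z of driver_board in the frame of carry_case between 0.015 and 0.024 m and angle between driver_board's own z axis and vertical below 0.08 rad and angle between the y axis of driver_board and the y axis of carry_case, either way round below 0.25 rad and value of joint case_lid below 0.06 rad and linear speed of driver_board below 0.02 m/s); the robot touches nothing.
It fails at once if the board is dropped into the case (moves faster than 0.6 m/s inside its walls) (linear speed of driver_board above 0.6 m/s and horizontal distance between driver_board and carry_case below 0.06 m and z of driver_board in the frame of carry_case below 0.04 m).
It fails at once if a bystander (module, cap or screwdriver) is moved more than 30 mm (distance of any of bench_module, white_cap, flat_driver from where it was at the start of the episode above 0.03 m).
It also fails if it takes over 72 s, if anything falls off the work surface, if the arm or the gripper's body presses on something with over 40 N, if the wrist force passes 120 N, or if a joint passes its speed limit or range.

## Robot

A 6-joint arm with a two-finger parallel gripper is mounted at the origin on a cart in front of the work surface, level with it; the furniture and walls round the work are solid. World frame = base frame: x ahead of the robot, y to its left, z up, the work surface at z = 0. Lengths are in m, angles in rad, forces in N, time in s.
With the tool pointing down it reaches from about 0.35 to 0.875 m from the base axis. Payload 4.2 kg.
Tool frame: the origin (TCP) lies on the front face of the gripper's body, between the roots of the fingers; the fingertips stand 70 mm ahead of it and the grasp point (between the pads) lies 51 mm ahead of it; z points along the fingers, y is the line along which they close (so a half turn about z gives the same grasp; the last joint's range is limited). The gripper opens to 87 mm and grips with 3 to 60 N. Pads are 19 mm wide; open, the fingers measure 117 mm over their backs; the gripper's body (75 mm by 190 mm) begins 51 mm behind the grasp point.
Start: joints at [-0.925, 0.385, 0.008, 0, -1.194, -0.259], TCP at [0.236, -0.579, 0.292] pointing down, gripper open.
Joint ranges: [-3.14, 3.14], [-1.21, 2.06], [-1.07, 1.41], [-3.16, 2.05], [-2.99, -0.16], [-3.1, 3.1]. Speed limits (rad/s): [2.79, 2.79, 3.14, 3.14, 3.14, 3.14].

## Interface

Orientations are given as a unit quaternion [w, x, y, z].
In Python, from station import bot, read_camera, calibration gives the robot as it stands.
- The arm moves only by the tool play_rows, never from a script. Its arguments are lists of equal length, an entry for each row: "linear": the shift along the world's x, y, z in m, a list of three; "spin": the turn about the world's z in degrees; "gripper": the opening, from 0 (shut) to 1 (fully open). In form: {"linear": [[x, y, z], ...], "spin": [spin, ...], "gripper": [gripper, ...]}. A call has 1 to 5 rows; each row shifts and turns the commanded pose from where the row before left it; what a row does not reach is not made up. A row lasts 1/10 s, in which the tool goes at most 50 mm and 8.59 degrees, less where a joint would pass 70% of its speed; a pose out of reach is approached as far as the arm can. A call is refused whole if a number of a shift passes 0.05 or a number of a turn 8.59, either way. A call with a gripper value outside its range is refused whole. The fingers move at their own pace and stop on an object; "grip_force" is the grip in N (left out, the last holds). Time passes only in rows, so rows that do not move let the fingers close. It gives the time, the measured TCP pose, the force, the opening and the grip force at its end, in the units of the state.
- bot.get_state(): the state, without advancing time (a new reading comes with each control period).
- read_camera(name): name is "side" or "top"; returns the picture (480x640x3 uint8, red, green, blue); there is no depth.
- calibration(name): a dict with "camera_matrix" (3x3 intrinsics, pixels), "k1" (the pictures are not rectified: a ray, as slopes to the right and down, at radius r is drawn at 1 + k1 r^2 times it, then the intrinsics apply), "rvec" (rotation vector, rad) and "tvec" (3), from world to camera coordinates, as OpenCV has them. Camera axes: x right, y down, z forward; pixel columns grow to the right and rows downward; lengths in m; the calibration is good to about 2 mm. A picture is of the moment at which its call begins. calibration takes no time and is no camera call.
- bot.hand_in(): hands the job in; it is judged then, once.
The state is a dict: "time_s": time; "joint_pos": joint angles; "qvel": joint speeds; "joint_efforts": joint torques, N m; "ee_pos": TCP position; "tcp_rot": TCP orientation; "wrist_force": force on the tool from outside, world axes, zero at the start; "wrist_torque": the same for the moment, N m; "grip_width": finger opening in m; "gripper_force": force on a finger pad.
Only numpy, scipy, OpenCV 4.12 (cv2) and the standard library are available. Lean on these libraries where they do the work, as an engineer would, in place of code of your own. Each camera call takes 0.05 s, during which the arm holds its last target. There are 200 camera calls.

## Working session

There is one attempt and no reset: what is moved stays moved. The work goes in short steps, Python scripts to look and compute and a tool call to move; the robot and the scene stay as the last step left them, time stands still between calls to the robot, and variables do not carry over. Pictures are saved under pics/ and viewed, at most 10 in all, crops included, and the job is handed in when it is done.

Besides the shell and the picture viewer there is one more tool, called after "Request:" as name([rows], argument=value, ...), one row to a line, values as JSON. play_rows: Moves the arm, as the interface text tells. Its arguments: {"type":"object","properties":{"linear":{"type":"array","items":{"type":"array","items":{"type":"number"}}},"spin":{"type":"array","items":{"type":"number"}},"gripper":{"type":"array","items":{"type":"number"}},"grip_force":{"type":"number"}},"required":["linear","spin","gripper"]}

```bash
ls; mkdir -p pics; python3 - <<'E'
from station import bot, read_camera, calibration
import cv2,numpy as np
for n in("side","top"):
    cv2.imwrite(f"pics/{n}0.png",read_camera(n)[:,:,::-1]); c=calibration(n); print(n,c)
    R=cv2.Rodrigues(np.array(c["rvec"],float))[0]; print(-R.T@np.array(c["tvec"]))
print(bot.get_state())
E
```

```text
pics
side {'camera_matrix': array([[457.80005773,   0.        , 315.1691749 ],
       [  0.        , 457.80005773, 238.7237216 ],
       [  0.        ,   0.        ,   1.        ]]), 'k1': -0.08335515037381284, 'rvec': array([ 0.55223993, -2.59913526,  1.32456762]), 'tvec': array([0.50647695, 0.24503353, 1.05563575])}
[0.1919947  0.85585391 0.81337524]
top {'camera_matrix': array([[566.76086256,   0.        , 320.48342179],
       [  0.        , 566.76086256, 239.02775804],
       [  0.        ,   0.        ,   1.        ]]), 'k1': -0.047058984281127106, 'rvec': array([ 2.11359292, -2.14093257,  0.22333434]), 'tvec': array([-0.02378792,  0.58466854,  1.19935371])}
[ 0.343501   -0.00941156  1.28948477]
{'time_s': 0.1, 'joint_pos': array([-9.25394427e-01,  3.85485161e-01,  6.80149651e-03, -4.13136283e-04,
       -1.19400091e+00, -2.58614579e-01]), 'qvel': array([ 0.00159637, -0.00196093,  0.00384051,  0.00113432,  0.00131351,
        0.00144227]), 'joint_efforts': array([-4.77386002e-04, -3.91690993e+01,  1.87934178e+01,  4.23178867e+00,
        1.34634983e-02, -6.97033829e-05]), 'ee_pos': array([ 0.23564406, -0.57846033,  0.29128405]), 'tcp_rot': array([-2.39645252e-04, -1.92115534e-01,  9.81371843e-01,  9.33169786e-04]), 'wrist_force': array([-1.59795395, -0.83385577, -0.16514648]), 'wrist_torque': array([0.02184462, 0.02395754, 0.03885356]), 'gripper_force': 0.0, 'grip_width': 0.08713956373785148}
```

View pics/side0.png

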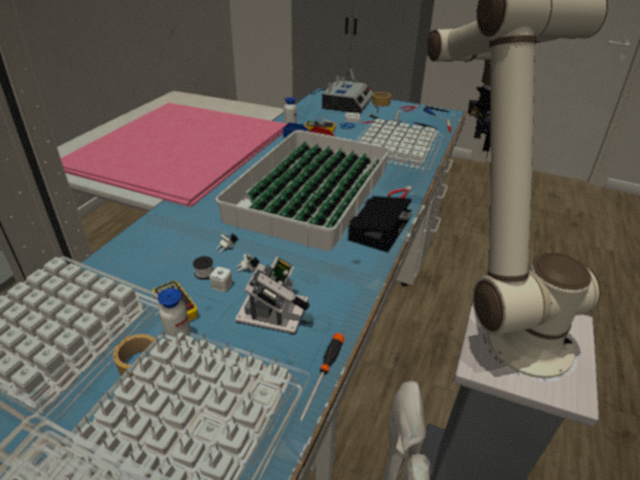

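View pics/top0.png

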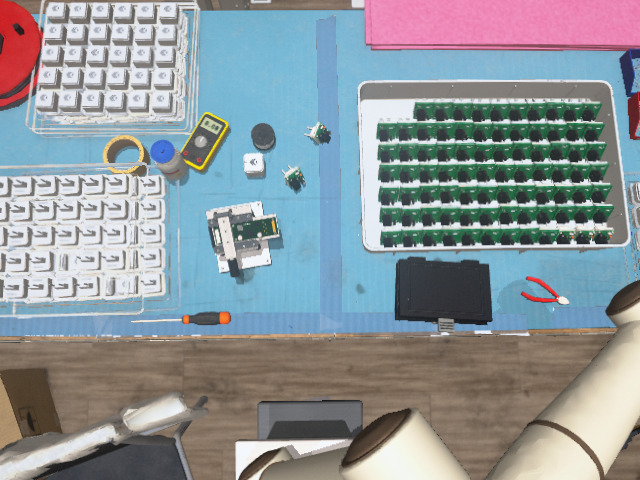

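The side view shows the stand at about (275,300), the case at about (380,222) and the gripper at (485,110). In the top view the stand is at about (243,237), the case at (444,291) with its tab at (446,325), the cap at (253,163), the module at (293,177) and the screwdriver at (190,319). I'll zoom in on these.

```bash
cat > h.py <<'E'
from station import bot, read_camera, calibration
import cv2,numpy as np
def cal(n):
    c=calibration(n); return c["camera_matrix"],float(c["k1"]),cv2.Rodrigues(np.array(c["rvec"],float))[0],np.array(c["tvec"],float)
def proj(n,P):
    K,k,R,t=cal(n); return cv2.projectPoints(np.atleast_2d(np.array(P,float)),cv2.Rodrigues(R)[0],t,K,np.array([k,0,0,0,0.]))[0][:,0]
def ray(n,uv):
    K,k,R,t=cal(n); p=cv2.undistortPoints(np.array(uv,float).reshape(-1,1,2),K,np.array([k,0,0,0,0.]))[:,0]
    d=np.c_[p,np.ones(len(p))]@R; return -R.T@t,d
def onz(n,uv,z):
    o,d=ray(n,uv); return o+d*((z-o[2])/d[:,2])[:,None]
def tri(uvt,uvs):
    o1,d1=ray("top",uvt);o2,d2=ray("side",uvs);out=[]
    for a,b in zip(d1,d2):
        s=np.linalg.lstsq(np.c_[a,-b],o2-o1,rcond=None)[0]; p,q=o1+s[0]*a,o2+s[1]*b; out.append(np.r_[(p+q)/2,np.linalg.norm(p-q)])
    return np.array(out)
E
python3 - <<'E'
import cv2,numpy as np
t=cv2.imread("pics/top0.png");s=cv2.imread("pics/side0.png")
f=lambda im,x,y,w,h,W,H:cv2.resize(im[y:y+h,x:x+w],(W,H),interpolation=cv2.INTER_CUBIC)
a=np.hstack([f(t,200,195,90,90,400,400)[:300],f(t,385,245,115,90,400,313)[:300]])
a=np.vstack([np.hstack([f(t,200,198,100,75,400,300),f(t,390,255,106,80,400,300)]),np.hstack([f(s,230,255,85,80,300,300)[:,:300],f(s,340,190,75,75,250,300),f(s,460,50,50,60,250,300)])])
print(a.shape);cv2.imwrite("pics/z0.png",a)
E
```

```text
(600, 800, 3)
```

View pics/z0.png

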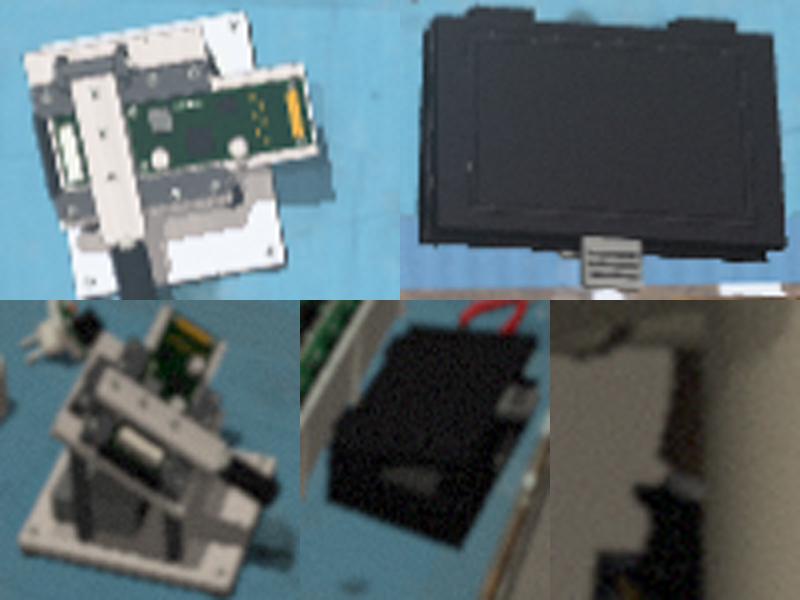

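The zoom shows the board's right-end corners at top (277.5,214) and (280.5,237). The black handle is at about (234,267) and the lid tab at top (446,325), side (405,215). Next I'll fit poses from these.

```bash
cat > fit.py <<'E'
from h import *
from scipy.optimize import least_squares
def pose(v,P,rot=0):
    c,s=np.cos(v[2]),np.sin(v[2]); P=np.array(P,float)/1000
    return np.c_[v[0]+c*P[:,0]-s*P[:,1],v[1]+s*P[:,0]+c*P[:,1],P[:,2]]
def fit(P,uv,v0,cams):
    f=lambda v:np.concatenate([(proj(n,p)[0]-u) for n,p,u in zip(cams,pose(v,P),uv)])
    r=least_squares(f,v0,loss="soft_l1"); return r.x,r.fun.reshape(-1,2)
E
python3 - <<'E'
from fit import *
P=[(20,-90,105.3),(-25,-90,79.3),(43.3,56,113),(-43.3,56,63),(-73,20,67)]
Z=np.array([(310,65),(322,155),(25,55),(68,225),(135,275)])/4+[200,198]
v,r=fit(P,Z,[.3,.17,.2],["top"]*5); print("stand",v,r.round(1).tolist())
print("handle tri",tri([Z[4]],[(230+262/300*85,255+183/300*80)]), pose(v,[P[4]]))
print("tab",tri([(446.2,324.9)],[(404.8,215)]),onz("top",[(446.2,324.9)],.0455))
t=cv2.imread("pics/top0.png"); m=((t.max(2)<75)).astype(np.uint8); m[:,:385]=0;m[:,500:]=0;m[:250]=0;m[330:]=0
c=max(cv2.findContours(m,0,1)[0],key=cv2.contourArea); print(cv2.approxPolyDP(c,3,True)[:,0].tolist(),cv2.minAreaRect(c))
L=[(438,22),(776,37),(783,248),(437,240)] # lid top corners TL TR BR BL
uv=np.array([(390+(x-400)/400*106,255+y/300*80) for x,y in L]); print(onz("top",uv,.0525))
C=[(65,100,52.5),(65,-100,52.5),(-65,-100,52.5),(-65,100,52.5),(-82,0,45.5)]
v,r=fit(C,np.vstack([uv,[446.2,324.9]]),[.25,-.26,0],["top"]*5);print("case",v,r.round(1).tolist())
# gripper test: project tool body hypotheses
s=bot.get_state();print(s["time_s"])
for n,p in (("mod",(293,177)),("cap",(253,163))): print(n,onz("top",[p],.04))
E
```

```text
stand [0.59934204 0.14816241 0.12835112] [[-0.2, -0.3], [0.2, -0.0], [1.5, 0.1], [-1.0, 1.1], [-0.1, -0.6]]
handle tri [[0.51836247 0.15741804 0.06356956 0.01060201]] [[0.52438254 0.15865397 0.067     ]]
tab [[ 0.39173969 -0.2968394   0.07390759  0.00157584]] [[ 0.39207291 -0.30369639  0.0455    ]]
[[396, 264], [395, 319], [437, 323], [438, 317], [448, 317], [454, 322], [476, 324], [491, 320], [488, 265], [468, 260], [430, 262], [412, 257], [399, 260], [398, 269]] ((443.5439147949219, 290.5951232910156), (96.70278930664062, 65.18692779541016), 1.7899105548858643)
[[ 0.53388045 -0.20691847  0.0525    ]
 [ 0.52232693 -0.40677292  0.0525    ]
 [ 0.39821476 -0.40226442  0.0525    ]
 [ 0.40615254 -0.2012091   0.0525    ]]
case [ 0.46657699 -0.30476248 -0.03943147] [[0.2, -0.7], [0.0, -2.3], [-0.0, 0.2], [0.5, 0.3], [-0.8, 3.4]]
0.1
mod [[0.733391   0.02942129 0.04      ]]
cap [[0.76802747 0.12150152 0.04      ]]
```

Request:
play_rows([
  [0.018,0.046,0],
  [0.018,0.046,0],
  [0.018,0.046,0],
  [0.018,0.046,0],
  [0.018,0.046,0],
], spin=[-3,-3,-3,-3,-2.8], gripper=[1,1,1,0.8,0.7], grip_force=20)

```text
time_s: 0.6
ee_pos: [0.3259, -0.3469, 0.2919]
tcp_rot: [-0.0, -0.063, 0.998, 0.0]
wrist_force: [1.4, 0.3, 0.2]
grip_width: 0.078
gripper_force: 0.0
```

Request:
play_rows([
  [0.018,0.046,0],
  [0.018,0.046,0],
  [0.018,0.046,0],
  [0.018,0.046,0],
  [0.018,0.046,0],
], spin=[0,0,0,0,0], gripper=[0.7,0.7,0.7,0.7,0.7])

```text
time_s: 1.1
ee_pos: [0.4158, -0.1168, 0.2923]
tcp_rot: [0.0, -0.064, 0.998, 0.0]
wrist_force: [1.5, -1.3, -1.2]
grip_width: 0.0611
gripper_force: 0.0
```

Request:
play_rows([
  [0.018,0.046,0],
  [0.018,0.046,0],
  [0.018,0.046,0],
  [0.018,0.046,0],
  [0.018,0.046,0],
], spin=[0,0,0,0,0], gripper=[0.7,0.7,0.7,0.7,0.7])

```text
time_s: 1.6
ee_pos: [0.5058, 0.1132, 0.2921]
tcp_rot: [-0.0, -0.064, 0.998, -0.0]
wrist_force: [0.7, -0.6, 0.1]
grip_width: 0.0605
gripper_force: 0.0
```

Request:
play_rows([
  [0.016,0.046,-0.02],
  [0,0,-0.04],
  [0,0,-0.02],
  [0,0,0],
], spin=[0,0,0,0], gripper=[0.7,0.7,0.7,0.7])

```text
time_s: 2.0
ee_pos: [0.5191, 0.1544, 0.2094]
tcp_rot: [-0.004, -0.064, 0.998, -0.002]
wrist_force: [-0.5, -0.5, 0.2]
grip_width: 0.0611
gripper_force: 0.0
```

```bash
python3 - <<'E'
from fit import *
s=bot.get_state();print(s["ee_pos"],s["tcp_rot"],s["time_s"])
t=read_camera("top")[:,:,::-1];d=read_camera("side")[:,:,::-1];cv2.imwrite("pics/t1.png",t);cv2.imwrite("pics/s1.png",d)
f=lambda im,x,y,w,h,W,H:cv2.resize(im[y:y+h,x:x+w],(W,H),interpolation=cv2.INTER_CUBIC)
cv2.imwrite("pics/z1.png",np.hstack([f(t,170,170,140,175,400,500),f(d,210,160,140,175,400,500)]))
q=s["tcp_rot"];from scipy.spatial.transform import Rotation as Ro
Rm=Ro.from_quat(np.r_[q[1:],q[0]]).as_matrix();g=s["ee_pos"]+Rm@[0,0,.051];print(Rm[:,1],g)
vs=[.5993,.1482,.1284];c,sn=np.cos(vs[2]),np.sin(vs[2]);dv=g[:2]-vs[:2];print("grasp in stand",c*dv[0]+sn*dv[1],-sn*dv[0]+c*dv[1],g[2])
# case fit with lid angle, tab in both views
L=[(438,22),(776,37),(783,248),(437,240)]
uv=[(390+(x-400)/400*106,255+y/300*80) for x,y in L]+[(446.2,324.9),(404.8,215)]
C=np.array([(-4,100,12.5),(-4,-100,12.5),(-134,-100,12.5),(-134,100,12.5),(-151,0,5.5),(-151,0,5.5)],float)
def pts(v):
    a=v[3];x=69+C[:,0]*np.cos(a)+C[:,2]*np.sin(a);z=40-C[:,0]*np.sin(a)+C[:,2]*np.cos(a);return pose(v,np.c_[x,C[:,1],z])
cams=["top"]*5+["side"]
F=lambda v:np.concatenate([proj(n,p)[0]-u for n,p,u in zip(cams,pts(v),uv)])
r=least_squares(F,[.467,-.305,-.04,.15]);print("case",r.x,r.fun.reshape(-1,2).round(1).tolist(),pts(r.x)[4])
E
```

```text
[0.51909339 0.15437051 0.20944963] [-0.00399124 -0.0642516   0.99792416 -0.00178133] 2.0
[-0.12825067  0.99173712 -0.00304237] [0.5186988  0.15416304 0.15845158]
grasp in stand -0.07917414121134916 0.016234731941771403 0.15845157618170133
case [ 0.46332023 -0.30100658 -0.05994768  0.1921929 ] [[-0.8, -1.3], [-0.8, -1.1], [1.4, -0.1], [0.1, -2.1], [-0.1, 2.7], [2.3, 0.5]] [ 0.38529146 -0.29632333  0.07424153]
```

View pics/z1.png

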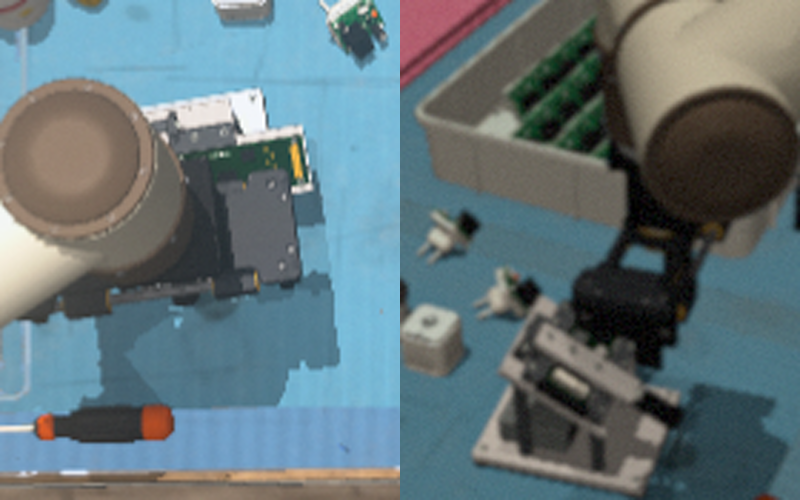

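The view shows the gripper's wide body lying along its closing axis, with its right end at about top pixel (274,257). I'll measure its half-extents.

```bash
python3 - <<'E'
from fit import *
t=cv2.imread("pics/t1.png")
y=np.array([-.1283,.9917,0]);x=np.array([.9917,.1283,0]);p=np.array([.519,.1544,.209])
for z in(.21,.26,.30):
  for zz in [(298,265),(285,175),(225,185),(255,290),(20,320),(105,305)]:
    uv=(170+zz[0]/400*140,170+zz[1]/500*175); q=onz("top",[uv],z)[0]-p; print(z,zz,"along close %.3f across %.3f"%(q@y,q@x))
E
```

```text
0.21 (298, 265) along close -0.091 across -0.022
0.21 (285, 175) along close -0.091 across 0.041
0.21 (225, 185) along close -0.049 across 0.039
0.21 (255, 290) along close -0.061 across -0.035
0.21 (20, 320) along close 0.098 across -0.033
0.21 (105, 305) along close 0.040 across -0.031
0.26 (298, 265) along close -0.094 across -0.030
0.26 (285, 175) along close -0.093 across 0.030
0.26 (225, 185) along close -0.053 across 0.029
0.26 (255, 290) along close -0.064 across -0.042
0.26 (20, 320) along close 0.087 across -0.040
0.26 (105, 305) along close 0.032 across -0.038
0.3 (298, 265) along close -0.095 across -0.036
0.3 (285, 175) along close -0.095 across 0.021
0.3 (225, 185) along close -0.057 across 0.020
0.3 (255, 290) along close -0.067 across -0.048
0.3 (20, 320) along close 0.078 across -0.046
0.3 (105, 305) along close 0.025 across -0.045
```

```bash
python3 - <<'E'
from fit import *
t=cv2.imread("pics/t1.png");d=cv2.imread("pics/s1.png")
def draw(im,n):
  im=im.copy()
  y=np.array([-.1283,.9917,0]);x=np.array([.9917,.1283,0]);p=np.array([.519,.1544,.209])
  for w,h,z0,z1,c in((.095,.0375,0,.06,(0,0,255)),(.0375,.0375,0,.19,(0,255,255)),(.0585,.0095,-.07,0,(0,255,0))):
    B=[p+a*w*y+b*h*x+[0,0,z] for z in(z0,z1) for a,b in((1,1),(1,-1),(-1,-1),(-1,1))]
    q=proj(n,B)*16
    for i in(0,4): cv2.polylines(im,[q[i:i+4].astype(int).reshape(-1,1,2)],True,c,1,16,4)
    for i in range(4): cv2.line(im,*[tuple(map(int,q[j])) for j in(i,i+4)],c,1,16,4)
  return im
f=lambda im,x,y,w,h:cv2.resize(im[y:y+h,x:x+w],(400,500),interpolation=cv2.INTER_CUBIC)
cv2.imwrite("pics/z2.png",np.hstack([f(draw(t,"top"),160,170,140,175),f(draw(d,"side"),240,150,120,150)]))
E
```

```text
(no output)
```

View pics/z2.png

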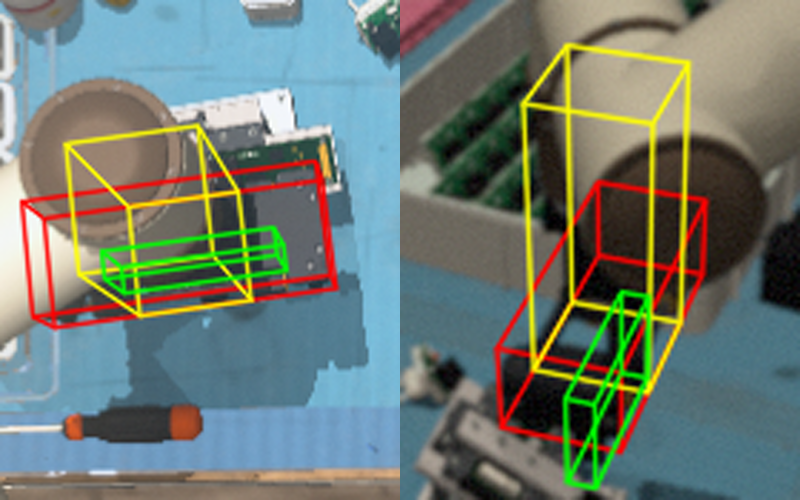

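The boxes confirm the body is 190 mm along the closing axis. That would foul the upright lid when gripping across the board in the case, so I'll deal with that after extraction. First I'll grip the bar handle.

Request:
play_rows([
  [0.003,0.002,-0.04],
  [0,0,-0.03],
  [0,0,-0.02],
  [0,0,0],
  [0,0,0],
], spin=[0,0,0,0,0], gripper=[0.7,0.7,0.7,0.7,0.1])

```text
time_s: 2.6
ee_pos: [0.5252, 0.1572, 0.125]
tcp_rot: [0.001, -0.064, 0.998, 0.0]
wrist_force: [-0.4, -0.2, -0.4]
grip_width: 0.0579
gripper_force: 0.0
```

Request:
play_rows([
  [0,0,0],
  [0,0,0],
  [0,0,0],
  [0,0,0],
  [0,0,0],
], spin=[0,0,0,0,0], gripper=[0.1,0.1,0.1,0.1,0.1])

```text
time_s: 3.1
ee_pos: [0.5241, 0.1579, 0.1236]
tcp_rot: [0.001, -0.064, 0.998, 0.001]
wrist_force: [-7.9, 15.5, 1.8]
grip_width: 0.0208
gripper_force: 8.3
```

Request:
play_rows([
  [-0.007,-0.001,0.014],
  [-0.005,-0.0005,0.015],
  [-0.003,-0.0005,0.0155],
  [-0.001,0,0.0155],
  [0.001,0,0.0155],
], spin=[0,0,0,0,0], gripper=[0.1,0.1,0.1,0.1,0.1])

```text
time_s: 3.6
ee_pos: [0.5093, 0.1565, 0.1993]
tcp_rot: [0.001, -0.065, 0.998, 0.002]
wrist_force: [2.3, 5.1, -2.9]
grip_width: 0.0192
gripper_force: 20.0
```

Request:
play_rows([
  [0.003,0.0005,0.0155],
  [0.005,0.0005,0.015],
  [0.007,0.001,0.014],
  [0.0085,0.001,0.013],
  [0.01,0.001,0.012],
], spin=[0,0,0,0,0], gripper=[0.1,0.1,0.1,0.1,0.1])

```text
time_s: 4.1
ee_pos: [0.5423, 0.1615, 0.2679]
tcp_rot: [0.0, -0.065, 0.998, 0.003]
wrist_force: [0.1, 9.2, -5.1]
grip_width: 0.0198
gripper_force: 20.0
```

Request:
play_rows([
  [0,0,0],
  [0,0,0],
  [0,0,0],
  [0,0,0],
], spin=[0,0,0,0], gripper=[0.1,0.1,0.7,0.7])

```text
time_s: 4.5
ee_pos: [0.5424, 0.1592, 0.2683]
tcp_rot: [-0.0, -0.065, 0.998, -0.0]
wrist_force: [-0.2, -0.1, -0.0]
grip_width: 0.0288
gripper_force: 0.0
```

Request:
play_rows([
  [0,0,0.03],
  [0,0,0.03],
  [0,0,0],
  [0.008,-0.01,0],
  [0.008,-0.01,0],
], spin=[0,0,0,-8.5,-8.5], gripper=[0.7,0.7,0.8,0.9,1])

```text
time_s: 5.0
ee_pos: [0.5581, 0.1384, 0.3279]
tcp_rot: [-0.001, 0.087, 0.996, -0.0]
wrist_force: [-0.4, -0.2, -1.1]
grip_width: 0.0674
gripper_force: 0.0
```

Request:
play_rows([
  [0.008,-0.01,0],
  [0.008,-0.01,0],
  [0.008,-0.01,0],
  [0.008,-0.01,0],
  [0.008,-0.01,0],
], spin=[-8.5,-8.5,-8.5,-8.5,-8.5], gripper=[1,1,1,1,1])

```text
time_s: 5.5
ee_pos: [0.5983, 0.0879, 0.3273]
tcp_rot: [-0.001, 0.442, 0.897, -0.001]
wrist_force: [0.5, -1.0, 0.3]
grip_width: 0.0869
gripper_force: 0.0
```

Request:
play_rows([
  [0.008,-0.007,0],
  [0,0,0],
  [0,0,0],
  [0,0,0],
  [0,0,0],
], spin=[-8.5,-8.5,-8.5,-5,0], gripper=[1,1,1,1,1])

```text
time_s: 6.0
ee_pos: [0.6252, 0.004, 0.3198]
tcp_rot: [-0.034, 0.614, 0.788, 0.032]
wrist_force: [-0.5, 0.7, 0.3]
grip_width: 0.0867
gripper_force: 0.0
```

```bash
cat > g.py <<'E'
from fit import *
from scipy.spatial.transform import Rotation as Ro
S=[.5993,.1482,.1284]
def grasp(f=S):
    s=bot.get_state();q=s["tcp_rot"];Rm=Ro.from_quat(np.r_[q[1:],q[0]]).as_matrix();g=s["ee_pos"]+Rm@[0,0,.051]
    c,sn=np.cos(f[2]),np.sin(f[2]);d=g[:2]-f[:2]
    print("t",s["time_s"],"grasp",g.round(4),"in frame",(1000*np.r_[c*d[0]+sn*d[1],-sn*d[0]+c*d[1],g[2]]).round(1),"toolY deg",np.degrees(np.arctan2(Rm[1,1],Rm[0,1])).round(2),"j",s["joint_pos"].round(2),"w",s["grip_width"])
E
python3 -c "
from g import *
grasp()
d=read_camera('side')[:,:,::-1];t=read_camera('top')[:,:,::-1]
cv2.imwrite('pics/s2.png',d);cv2.imwrite('pics/t2.png',t)
cv2.imwrite('pics/z3.png',np.hstack([cv2.resize(im[y:y+110,x:x+80],(400,550),interpolation=cv2.INTER_CUBIC) for im,x,y in((d,235,220),(t,200,185))]))"
```

```text
t 6.0 grasp [0.6245 0.0086 0.269 ] in frame [   7.1 -141.6  269. ] toolY deg 14.06 j [ 0.23  0.38  0.1  -0.1  -1.29 -3.1 ] w 0.08672041088708533
```

View pics/z3.png

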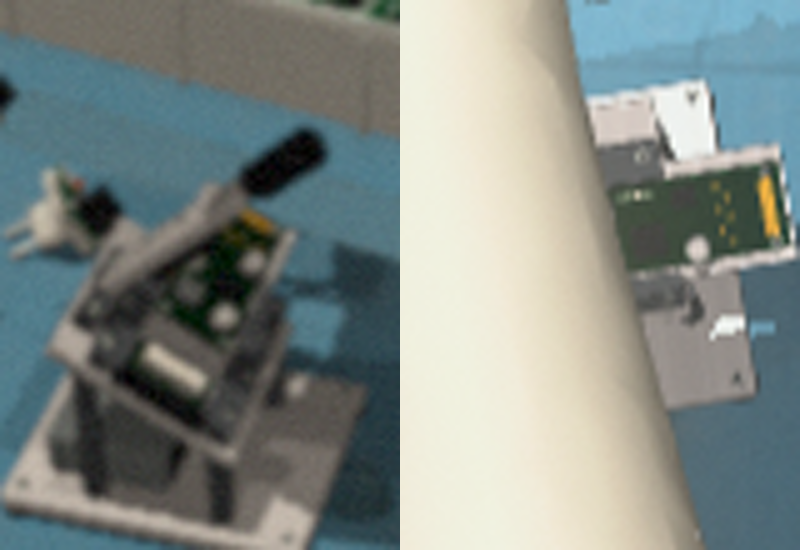

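The side view shows the bar well up, with its handle at about (292,250). But joint 6 ran into its limit, so I'll spin the other way by a half turn.

Request:
play_rows([
  [0,0,0],
  [0,0,0],
  [0,0,0],
  [0,0,0],
  [0,0,0],
], spin=[8.5,8.5,8.5,8.5,8.5], gripper=[1,1,1,1,1])

```text
time_s: 6.6
ee_pos: [0.625, 0.0084, 0.3211]
tcp_rot: [-0.043, 0.281, 0.959, 0.018]
wrist_force: [-0.2, 0.3, -0.1]
grip_width: 0.0872
gripper_force: 0.0
```

Request:
play_rows([
  [0,0,0],
  [0,0,0],
  [0,0,0],
  [0,0,0],
  [0,0,0],
], spin=[8.5,8.5,8.5,8.5,8.5], gripper=[1,1,1,1,1])

```text
time_s: 7.1
ee_pos: [0.625, 0.0084, 0.3211]
tcp_rot: [-0.047, -0.086, 0.995, 0.001]
wrist_force: [-0.0, 0.4, -0.9]
grip_width: 0.0871
gripper_force: 0.0
```

Request:
play_rows([
  [0,0,0],
  [0,0,0],
  [0,0,0],
  [0,0,0],
  [0,0,0],
], spin=[8.5,8.5,8.5,8.5,8.5], gripper=[1,1,1,1,1])

```text
time_s: 7.6
ee_pos: [0.625, 0.0085, 0.3211]
tcp_rot: [-0.044, -0.441, 0.896, -0.016]
wrist_force: [-0.6, -0.2, -0.4]
grip_width: 0.0869
gripper_force: 0.0
```

Request:
play_rows([
  [0,0,0],
  [0,0,0],
  [0,0,0],
  [0,0,0],
  [0,0,0],
], spin=[8.5,8.5,8.5,8.5,0], gripper=[1,1,1,1,1])

```text
time_s: 8.1
ee_pos: [0.6248, 0.0084, 0.3212]
tcp_rot: [-0.038, -0.681, 0.73, -0.028]
wrist_force: [-1.2, -0.8, 0.4]
grip_width: 0.0873
gripper_force: 0.0
```

```bash
python3 -c "
from g import *
grasp()"
```

```text
t 8.1 grasp [0.6239 0.0037 0.2705] in frame [   5.9 -146.5  270.5] toolY deg 175.98 j [ 0.3   0.38  0.03  0.09 -1.27 -0.4 ] w 0.08726874074239187
```

Request:
play_rows([
  [-0.0085,0.04,0],
  [-0.0085,0.039,0],
  [0,0,-0.03],
  [0,0,-0.03],
  [0,0,0],
], spin=[5.7,5.7,0,0,0], gripper=[1,1,1,1,1])

```text
time_s: 8.6
ee_pos: [0.6059, 0.0866, 0.2568]
tcp_rot: [0.039, 0.749, -0.66, 0.028]
wrist_force: [0.6, -0.1, -0.7]
grip_width: 0.0871
gripper_force: 0.0
```

```bash
python3 -c "
from g import *
grasp()"
```

```text
t 8.6 grasp [0.6054 0.0818 0.206 ] in frame [ -2.4 -66.7 206. ] toolY deg -172.85 j [ 0.44  0.4  -0.1   0.09 -1.12 -0.35] w 0.08708546865341052
```

Request:
play_rows([
  [0.001,0,-0.04],
  [0,0,-0.04],
  [0,0,-0.03],
  [0,0,0],
  [0,0,0],
], spin=[0,0,0,0,0], gripper=[1,1,1,1,1])

```text
time_s: 9.1
ee_pos: [0.6106, 0.0865, 0.1529]
tcp_rot: [0.034, 0.75, -0.66, 0.032]
wrist_force: [0.3, 0.0, 0.6]
grip_width: 0.087
gripper_force: 0.0
```

```bash
python3 -c "
from g import *
grasp()"
```

```text
t 9.1 grasp [0.6107 0.0818 0.1021] in frame [  2.8 -67.4 102.1] toolY deg -172.74 j [ 0.44  0.5  -0.23  0.11 -0.88 -0.38] w 0.0870335596007547
```

Request:
play_rows([
  [-0.003,0,-0.008],
  [0,0,0],
  [0,0,0],
  [0,0,0],
  [0,0,0],
], spin=[0,0,0,0,0], gripper=[1,1,0.5,0.4,0.4], grip_force=20)

```text
time_s: 9.6
ee_pos: [0.6066, 0.0863, 0.1439]
tcp_rot: [0.034, 0.75, -0.66, 0.031]
wrist_force: [1.1, 0.3, -0.4]
grip_width: 0.0703
gripper_force: 0.0
```

Request:
play_rows([
  [0,0,0],
  [0,0,0],
  [0,0,0],
  [0,0,0],
  [0,0,0],
], spin=[0,0,0,0,0], gripper=[0.4,0.4,0.4,0.4,0.4])

```text
time_s: 10.1
ee_pos: [0.6063, 0.0862, 0.1433]
tcp_rot: [0.035, 0.75, -0.66, 0.031]
wrist_force: [-0.9, 0.2, 0.8]
grip_width: 0.0445
gripper_force: 19.3
```

```bash
python3 -c "
from g import *
grasp()"
```

```text
t 10.1 grasp [0.6063 0.0814 0.0925] in frame [ -1.6 -67.1  92.5] toolY deg -172.73 j [ 0.44  0.51 -0.24  0.11 -0.86 -0.39] w 0.04449531501719343
```

Request:
play_rows([
  [0.0013,-0.01,0],
  [0.0013,-0.01,0],
  [0.0013,-0.01,0],
  [0,0,0],
], spin=[0,0,0,0], gripper=[0.4,0.4,0.4,0.4])

```text
time_s: 10.5
ee_pos: [0.6104, 0.0544, 0.1432]
tcp_rot: [0.035, 0.749, -0.661, 0.031]
wrist_force: [0.5, -0.1, -1.0]
grip_width: 0.0441
gripper_force: 19.3
```

```bash
python3 -c "
from g import *
grasp()
t=read_camera('top')[:,:,::-1];d=read_camera('side')[:,:,::-1];cv2.imwrite('pics/t4.png',t);cv2.imwrite('pics/s4.png',d)
cv2.imwrite('pics/z4.png',np.hstack([cv2.resize(im[y:y+110,x:x+80],(400,550),interpolation=cv2.INTER_CUBIC) for im,x,y in((d,235,220),(t,220,185))]))"
```

```text
t 10.5 grasp [0.6104 0.0496 0.0924] in frame [ -1.6 -99.2  92.4] toolY deg -172.86 j [ 0.39  0.51 -0.25  0.12 -0.85 -0.34] w 0.04408983661915344
```

View pics/z4.png

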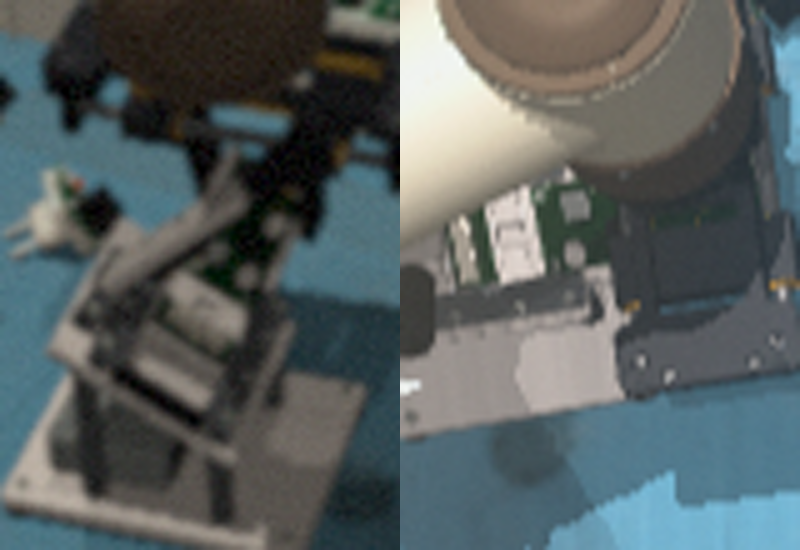

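Side and top views show the board sliding: its white block is now at about (275,283) in the side view. I'll carry on out of the guides with a firmer grip.

Request:
play_rows([
  [0.0013,-0.01,0],
  [0.0013,-0.01,0],
  [0.0013,-0.01,0],
  [0.0013,-0.01,0],
  [0,0,0],
], spin=[0,0,0,0,0], gripper=[0.4,0.4,0.4,0.4,0.4], grip_force=40)

```text
time_s: 11.1
ee_pos: [0.6159, 0.0146, 0.1435]
tcp_rot: [0.035, 0.749, -0.661, 0.031]
wrist_force: [-0.1, -2.2, -0.8]
grip_width: 0.0435
gripper_force: 38.4
```

Request:
play_rows([
  [0.0013,-0.01,0],
  [0.0013,-0.01,0],
  [0.0013,-0.01,0],
  [0,0,0],
], spin=[0,0,0,0], gripper=[0.4,0.4,0.4,0.4])

```text
time_s: 11.5
ee_pos: [0.6189, -0.0154, 0.1428]
tcp_rot: [0.035, 0.749, -0.661, 0.031]
wrist_force: [-0.3, 0.9, -0.6]
grip_width: 0.0433
gripper_force: 38.5
```

```bash
python3 -c "
from g import *
grasp()
t=read_camera('top')[:,:,::-1];d=read_camera('side')[:,:,::-1];cv2.imwrite('pics/t5.png',t);cv2.imwrite('pics/s5.png',d)
cv2.imwrite('pics/z5.png',np.hstack([cv2.resize(im[y:y+110,x:x+80],(400,550),interpolation=cv2.INTER_CUBIC) for im,x,y in((d,255,205),(t,230,185))]))"
```

```text
t 11.5 grasp [ 0.6189 -0.0201  0.0921] in frame [  -2.1 -169.4   92.1] toolY deg -172.84 j [ 0.27  0.51 -0.24  0.12 -0.85 -0.23] w 0.04325833889741924
```

View pics/z5.png

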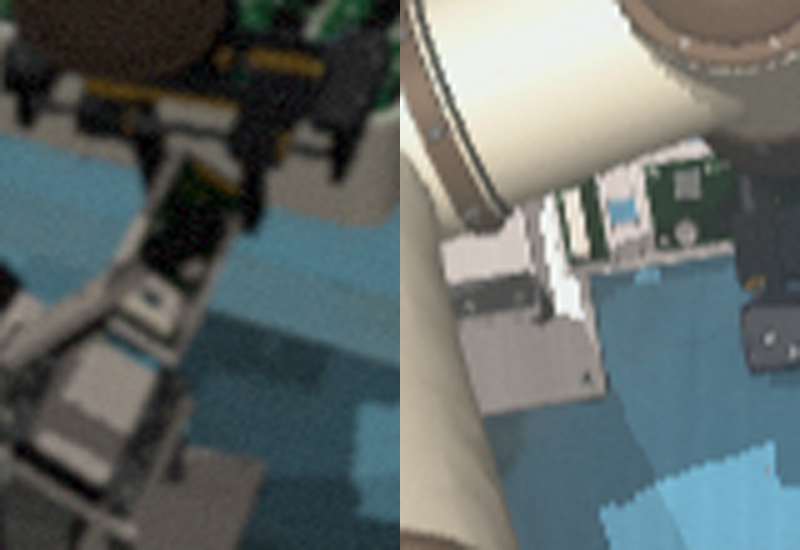

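The views show the board clear of the guides, still tilted and firmly held, with its left end at about side pixel (285,272). I'll lay it flat on the open bench and regrip it there.

Request:
play_rows([
  [0,-0.005,0.02],
  [-0.03,-0.01,0],
  [-0.04,-0.01,0],
  [-0.04,-0.01,0],
  [-0.03,-0.005,0],
], spin=[0,0,0,0,0], gripper=[0.4,0.4,0.4,0.4,0.4])

```text
time_s: 12.1
ee_pos: [0.4766, -0.0544, 0.163]
tcp_rot: [0.035, 0.75, -0.66, 0.03]
wrist_force: [-0.5, 0.5, -1.3]
grip_width: 0.0436
gripper_force: 38.5
```

Request:
play_rows([
  [-0.01,0,-0.02],
  [0,0,-0.03],
  [0,0,-0.02],
  [0,0,-0.01],
  [0,0,0],
], spin=[0,0,0,0,0], gripper=[0.4,0.4,0.4,0.4,0.4])

```text
time_s: 12.6
ee_pos: [0.4688, -0.0538, 0.0823]
tcp_rot: [0.036, 0.75, -0.66, 0.03]
wrist_force: [0.5, -0.2, -1.3]
grip_width: 0.0436
gripper_force: 38.5
```

```bash
python3 -c "
from g import *
grasp();print(bot.get_state()['wrist_force'])
t=read_camera('top')[:,:,::-1];d=read_camera('side')[:,:,::-1];cv2.imwrite('pics/t6.png',t);cv2.imwrite('pics/s6.png',d)"
```

```text
t 12.6 grasp [ 0.4687 -0.0586  0.0315] in frame [-156.  -188.4   31.5] toolY deg -172.71 j [ 0.27  0.41 -0.69  0.18 -0.51 -0.31] w 0.04357905540312345
[ 0.54293707 -0.17418774 -1.29036656]
```

Request:
play_rows([
  [0,0,-0.004],
  [0,0,-0.003],
  [0,0,-0.002],
  [0,0,0],
  [0,0,0],
], spin=[0,0,0,0,0], gripper=[0.4,0.4,0.4,0.4,0.4])

```text
time_s: 13.2
ee_pos: [0.4695, -0.0538, 0.0744]
tcp_rot: [0.035, 0.75, -0.66, 0.031]
wrist_force: [-0.0, -0.8, -1.0]
grip_width: 0.0432
gripper_force: 38.5
```

Request:
play_rows([
  [0,0,0],
  [0,0,0],
  [0,0,0],
  [0,0,0],
  [0,0,0],
], spin=[0,0,0,0,0], gripper=[0.6,0.7,0.8,0.9,1])

```text
time_s: 13.7
ee_pos: [0.4695, -0.0538, 0.0744]
tcp_rot: [0.035, 0.75, -0.66, 0.031]
wrist_force: [0.2, -0.1, 0.0]
grip_width: 0.076
gripper_force: 0.0
```

Request:
play_rows([
  [0,0,0],
  [0,0,0],
  [0,0,0.04],
  [0,0,0.05],
  [0,0,0.05],
], spin=[0,0,0,0,0], gripper=[1,1,1,1,1])

```text
time_s: 14.2
ee_pos: [0.4689, -0.0538, 0.2156]
tcp_rot: [0.035, 0.75, -0.66, 0.031]
wrist_force: [1.3, 0.9, -0.5]
grip_width: 0.0867
gripper_force: 0.0
```

Request:
play_rows([
  [0,-0.05,0.02],
  [0,-0.05,0],
  [0,-0.05,0],
  [0,-0.05,0],
  [0,0,0],
], spin=[-8.5,-8.5,-8.5,-8.5,-8.5], gripper=[1,1,1,1,1])

```text
time_s: 14.7
ee_pos: [0.4686, -0.2547, 0.2325]
tcp_rot: [-0.044, -0.454, 0.89, -0.016]
wrist_force: [-0.2, 0.8, -0.4]
grip_width: 0.0871
gripper_force: 0.0
```

```bash
python3 -c "
from g import *
grasp()
t=read_camera('top')[:,:,::-1];d=read_camera('side')[:,:,::-1];cv2.imwrite('pics/t7.png',t);cv2.imwrite('pics/s7.png',d)
print(proj('top',[[.47,-.01,.01]]),proj('side',[[.47,-.01,.01]]))
u=proj('top',[[.47,-.01,.01]])[0].astype(int);v=proj('side',[[.47,-.01,.01]])[0].astype(int);print(u,v)
cv2.imwrite('pics/z7.png',np.hstack([cv2.resize(im[c[1]-55:c[1]+55,c[0]-40:c[0]+40],(400,550),interpolation=cv2.INTER_CUBIC) for im,c in((d,v),(t,u))]))"
```

```text
t 14.7 grasp [ 0.4653 -0.2582  0.1817] in frame [-184.9 -385.9  181.7] toolY deg 144.02 j [-0.16  0.29 -0.33  0.09 -1.   -0.52] w 0.08706476261940106
[[311.47058331 292.76757247]] [[345.47681793 282.61551348]]
[311 292] [345 282]
```

View pics/z7.png

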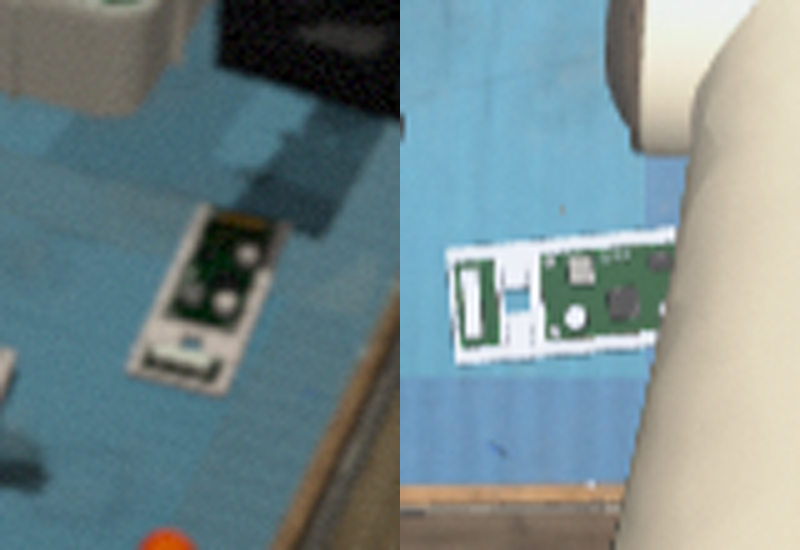

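The board lies flat on the bench, components up. It is at about top pixel (311,292), with the two tall capacitors visible. Next I'll open the lid by its tab.

Request:
play_rows([
  [-0.025,-0.013,0],
  [-0.025,-0.013,0],
  [-0.025,-0.013,0],
  [0,0,0],
  [0,0,0],
], spin=[-8.5,-8.5,-8.5,-8.5,-8.5], gripper=[0.7,0.7,0.7,0.7,0.7], grip_force=15)

```text
time_s: 15.3
ee_pos: [0.3938, -0.2885, 0.2331]
tcp_rot: [-0.046, -0.106, 0.993, 0.001]
wrist_force: [0.2, 0.4, -0.9]
grip_width: 0.0623
gripper_force: 0.0
```

Request:
play_rows([
  [0,0,-0.02],
  [0,0,-0.02],
  [0,0,0],
  [0,0,0],
], spin=[-8.5,-6.4,0,0], gripper=[0.7,0.7,0.7,0.7])

```text
time_s: 15.7
ee_pos: [0.3947, -0.2887, 0.1932]
tcp_rot: [-0.046, 0.02, 0.999, 0.006]
wrist_force: [0.2, -0.4, 0.2]
grip_width: 0.0609
gripper_force: 0.0
```

```bash
python3 -c "
from g import *
grasp([.4633,-.301,-.06])
t=cv2.imread('pics/t7.png')
# board: white plate mask
g=t[265:330,290:345].astype(int)
m=(g.min(2)>190).astype(np.uint8)
print(cv2.findContours(m,0,1)[0].__len__())
c=max(cv2.findContours(m,0,1)[0],key=cv2.contourArea);a=cv2.approxPolyDP(c,1.5,True)[:,0]+[290,265];print(a.tolist())
"
```

```text
t 15.7 grasp [ 0.39   -0.288   0.1424] in frame [-74.    8.6 142.4] toolY deg 87.7 j [-0.29  0.29 -0.42  0.02 -0.95 -1.33] w 0.060918981455758726
12
[[325, 282], [290, 286], [290, 294], [291, 291], [292, 294], [297, 294], [296, 299], [292, 300], [291, 297], [290, 308], [321, 305], [321, 303], [300, 305], [298, 288], [301, 286], [323, 285]]
```

Request:
play_rows([
  [0,-0.009,-0.03],
  [0,0,-0.034],
  [0,0,0],
  [0,0,0],
  [0,0,0],
], spin=[-1,0,0,0,0], gripper=[0.7,0.7,0.7,0.3,0.2])

```text
time_s: 16.2
ee_pos: [0.3957, -0.2985, 0.1309]
tcp_rot: [-0.044, 0.03, 0.999, 0.006]
wrist_force: [0.0, 0.1, -0.6]
grip_width: 0.0519
gripper_force: 0.0
```

Request:
play_rows([
  [0,0,0],
  [0,0,0],
  [0,0,0],
], spin=[0,0,0], gripper=[0.2,0.2,0.2])

```text
time_s: 16.5
ee_pos: [0.3948, -0.2968, 0.1292]
tcp_rot: [-0.045, 0.032, 0.998, 0.008]
wrist_force: [2.9, 8.6, 0.3]
grip_width: 0.0339
gripper_force: 15.0
```

```bash
python3 -c "
from g import *
grasp([.4633,-.301,-.06])
print(bot.get_state()['wrist_force'],bot.get_state()['gripper_force'])"
```

```text
t 16.5 grasp [ 0.3903 -0.2958  0.0785] in frame [-73.2   0.8  78.5] toolY deg 86.26 j [-0.31  0.39 -0.48  0.01 -0.8  -1.33] w 0.033875450499608245
[2.89672242 8.58711807 0.29261099] 15.019879639148712
```

Request:
play_rows([
  [0.006,-0.0005,0.018],
  [0.0085,-0.0005,0.017],
  [0.0105,-0.0005,0.016],
  [0.0125,-0.0005,0.0145],
  [0.014,-0.001,0.013],
], spin=[0,0,0,0,0], gripper=[0.2,0.2,0.2,0.2,0.2])

```text
time_s: 17.0
ee_pos: [0.4417, -0.3, 0.207]
tcp_rot: [-0.052, 0.032, 0.998, 0.009]
wrist_force: [-6.4, 1.2, -2.1]
grip_width: 0.0344
gripper_force: 23.2
```

Request:
play_rows([
  [0.0155,-0.001,0.011],
  [0.017,-0.001,0.009],
  [0.018,-0.001,0.0065],
  [0.0185,-0.001,0.0045],
  [0.019,-0.001,0.002],
], spin=[0,0,0,0,0], gripper=[0.2,0.2,0.2,0.2,0.2])

```text
time_s: 17.5
ee_pos: [0.5323, -0.3064, 0.2411]
tcp_rot: [-0.048, 0.032, 0.998, 0.007]
wrist_force: [-2.5, -1.0, -0.9]
grip_width: 0.0284
gripper_force: 0.9
```

Request:
play_rows([
  [0.003,0,0],
  [0,0,0],
  [0,0,0],
], spin=[0,0,0], gripper=[0.2,0.2,0.2])

```text
time_s: 17.8
ee_pos: [0.5331, -0.3064, 0.2401]
tcp_rot: [-0.051, 0.032, 0.998, 0.008]
wrist_force: [-9.3, -1.2, 1.9]
grip_width: 0.018
gripper_force: 4.2
```

```bash
python3 -c "
from g import *
grasp([.4633,-.301,-.06])
d=read_camera('side')[:,:,::-1];t=read_camera('top')[:,:,::-1];cv2.imwrite('pics/s8.png',d);cv2.imwrite('pics/t8.png',t)
cv2.imwrite('pics/z8.png',np.hstack([cv2.resize(im[y:y+110,x:x+80],(400,550),interpolation=cv2.INTER_CUBIC) for im,x,y in((d,340,150),(t,405,240))]))"
```

```text
t 17.8 grasp [ 0.5279 -0.3055  0.1894] in frame [ 64.8  -0.6 189.4] toolY deg 86.29 j [-0.26  0.45 -0.04  0.01 -1.19 -1.38] w 0.017988607778417466
```

View pics/z8.png

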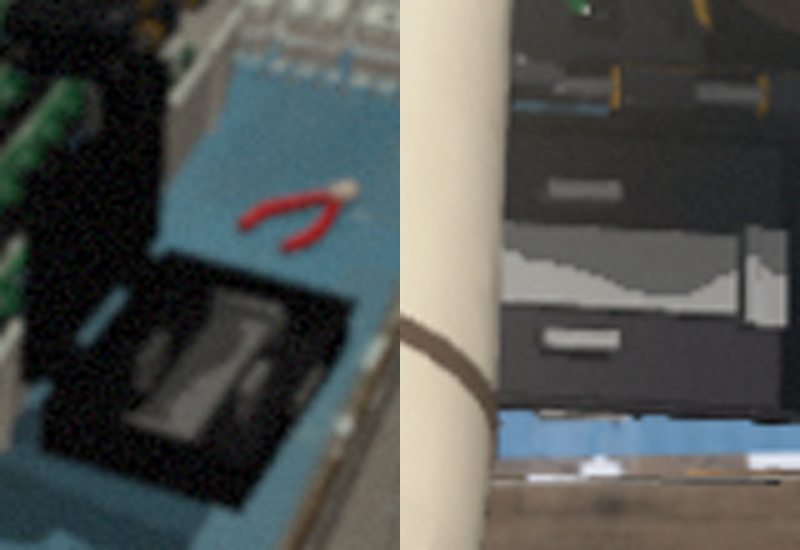

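The pictures show the lid upright and the case open, with the pedestal's front edge near top row 302 and the cheeks at (442,278) and (441,308). I'll back off upwards, then measure the tray and the board.

Request:
play_rows([
  [0,0,0.03],
  [0,0,0.04],
  [-0.04,0.03,0],
  [-0.04,0.04,0],
  [-0.04,0.04,0],
], spin=[0,0,0,0,0], gripper=[0.2,0.3,0.5,0.7,0.7])

```text
time_s: 18.4
ee_pos: [0.4248, -0.2047, 0.3107]
tcp_rot: [-0.045, 0.032, 0.998, 0.007]
wrist_force: [1.1, 1.0, 0.9]
grip_width: 0.0416
gripper_force: 0.0
```

```bash
python3 -c "
from g import *
grasp()
c=onz('top',[(441.7,278),(441.3,308)],.03);m=c.mean(0);a=np.arctan2(-(c[0]-c[1])[1],(c[0]-c[1])[0]);print('cheeks',c.round(4).tolist(),'mid',m,'dist',np.linalg.norm(c[0]-c[1]))
uv=[(473.4,240+228/5),(473.4,240+312/5)];print('ped right end corners',onz('top',uv,.019).round(4).tolist())
w=[(405+345/5,240+228/5),(405+387/5,240+228/5),(405+387/5,240+326/5),(405+345/5,240+326/5)];print('endwall',onz('top',w,.03).round(4).tolist())
t=read_camera('top')[:,:,::-1];cv2.imwrite('pics/t9.png',t);d=read_camera('side')[:,:,::-1];cv2.imwrite('pics/s9.png',d)
# segment board: not blue
h=cv2.cvtColor(t,cv2.COLOR_BGR2HSV);r=h[262:318,265:375]
mk=(~((r[...,0]>90)&(r[...,0]<115)&(r[...,1]>90))).astype(np.uint8)
c=max(cv2.findContours(mk,0,1)[0],key=cv2.contourArea);R=cv2.minAreaRect(c);print(R[0][0]+265,R[0][1]+262,R[1:],cv2.contourArea(c))
b=cv2.boxPoints(R)+[265,262];print(onz('top',b,.005).round(4).tolist())
z=cv2.resize(t[250:330,265:375],(800,582),interpolation=cv2.INTER_CUBIC);cv2.imwrite('pics/z9.png',z)
"
```

```text
t 18.4 grasp [ 0.4202 -0.2038  0.2599] in frame [-222.7 -326.2  259.9] toolY deg 86.31 j [-0.11  0.14 -0.28 -0.01 -1.24 -1.52] w 0.041601228937176424
cheeks [[0.4972, -0.3029, 0.03], [0.4301, -0.2984, 0.03]] mid [ 0.46367718 -0.30064666  0.03      ] dist 0.06725699644640833
ped right end corners [[0.4802, -0.3769, 0.019], [0.4423, -0.3745, 0.019]]
endwall [[0.479, -0.3751, 0.03], [0.4788, -0.3942, 0.03], [0.4349, -0.3913, 0.03], [0.4352, -0.3723, 0.03]]
327.00000762939453 289.49999618530273 ((54.99999237060547, 93.99998474121094), 90.0) 4620.5
[[0.5419, 0.0612, 0.005], [0.5393, -0.1543, 0.005], [0.4139, -0.1503, 0.005], [0.4168, 0.0614, 0.005]]
```

View pics/z9.png

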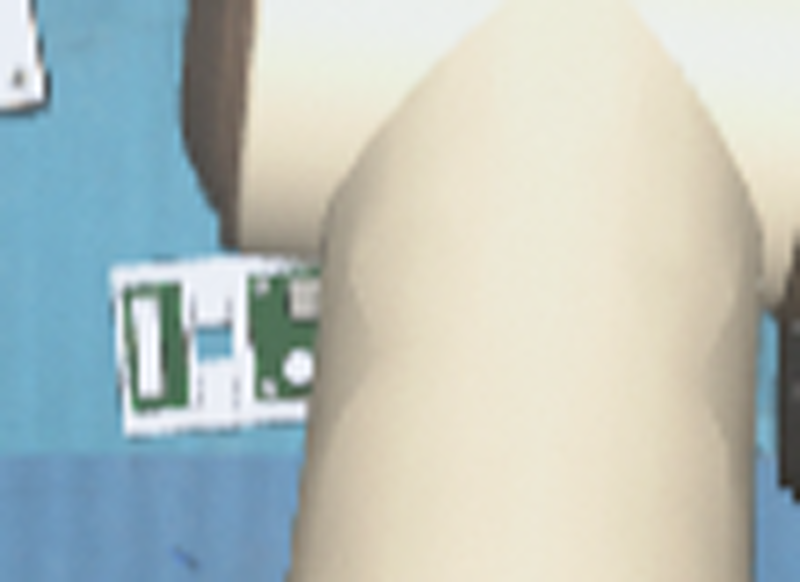

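The view shows the board's left corners at top (280,287) and (282.5,310), and one capacitor at (306,300.6). The side picture shows both capacitors at (350,287) and (354.6,277).

```bash
python3 -c "
from g import *
k=onz('top',[(265+110/7.27,250+268/7.27),(265+127/7.27,250+437/7.27)],.005);print('left corners',k.round(4).tolist(),np.linalg.norm(k[0]-k[1]))
# t7 edges: zoom (450,248)-(675,228) top edge,(458,362)-(650,343)
u=lambda x,y:(311-40+(x-400)/5,292-55+y/5)
e=onz('top',[u(450,248),u(675,228),u(458,362),u(650,343)],.005);print('edges',e.round(4).tolist());
d=(e[0]-e[1])[:2]+(e[2]-e[3])[:2];d/=np.linalg.norm(d);y=d;x=np.array([d[1],-d[0]]);yaw=np.arctan2(-d[0],d[1])
c=k.mean(0)[:2]-.07*y;print('yaw',yaw,'centre',c)
caps={'c1top':onz('top',[(265+298/7.27,250+368/7.27)],.015)[0],'c1t7':onz('top',[u(575,318)],.015)[0],'c1side':onz('side',[(350,287)],.015)[0],'c2side':onz('side',[(354.6,277)],.015)[0],'yellow':onz('side',[(345-40+243/5,282-55+218/5)],.010)[0]}
for n,p in caps.items(): print(n,p.round(4),'board',((p[:2]-c)@x*1e3).round(1),((p[:2]-c)@y*1e3).round(1))
# initial picture: caps in board frame using stand pose; board centre stand (0,-20)
for n,zz in(('c1',(160,158)),('c2',(238,148)),('pins',(262,118)),('yel',(295,112)),('chip',(160,118)),('dark',(195,140))):
  o,dr=ray('top',[(200+zz[0]/4,198+zz[1]/4)]);o=o-[S[0],S[1],0];dr=dr[0]
  Rz=Ro.from_euler('z',-S[2]).as_matrix();o=Rz@o;dr=Rz@dr
  nrm=np.array([-.5,0,.866]);up=np.array([.866,0,.5]);p0=np.array([0,-.02,.088])
  s=((p0-o)@nrm+.015)/(dr@nrm);q=o+s*dr-p0;print(n,'bx %.1f by %.1f'%(q@up*1e3,q[1]*1e3))
"
```

```text
left corners [[0.4848, 0.061, 0.005], [0.4322, 0.0558, 0.005]] 0.052891690126605294
edges [[0.4854, 0.059, 0.005], [0.4932, -0.0433, 0.005], [0.4338, 0.0555, 0.005], [0.4412, -0.0312, 0.005]]
yaw 0.0807427683828629 centre [ 0.46412898 -0.01136538]
c1top [0.452  0.0025 0.015 ] board -11.0 14.8
c1t7 [0.4521 0.0025 0.015 ] board -10.9 14.8
c1side [0.4516 0.0065 0.015 ] board -11.1 18.8
c2side [ 0.454  -0.0357  0.015 ] board -12.1 -23.4
yellow [ 0.4671 -0.0652  0.01  ] board -1.4 -53.9
c1 bx -11.9 by 16.1
c2 bx -12.3 by -26.0
pins bx 2.6 by -41.2
yel bx 3.4 by -59.1
chip bx 10.3 by 12.5
dark bx -4.5 by -3.9
```

Request:
play_rows([
  [0.01,0.047,0],
  [0.01,0.047,0],
  [0.01,0.047,0],
  [0.008,0.046,0],
  [0,0,-0.04],
], spin=[4.2,4.1,0,0,0], gripper=[0.75,0.75,0.75,0.75,0.75])

```text
time_s: 19.0
ee_pos: [0.4688, -0.014, 0.2751]
tcp_rot: [-0.039, -0.045, 0.998, 0.005]
wrist_force: [0.5, 0.1, -0.8]
grip_width: 0.0649
gripper_force: 0.0
```

Request:
play_rows([
  [0,0,-0.05],
  [0,0,-0.05],
  [0,0,-0.04],
  [0,0,0],
  [0,0,0],
], spin=[0,0,0,0,0], gripper=[0.75,0.75,0.75,0.75,0.75])

```text
time_s: 19.5
ee_pos: [0.4652, -0.0185, 0.1311]
tcp_rot: [-0.046, -0.041, 0.998, 0.003]
wrist_force: [-0.0, 0.3, 0.6]
grip_width: 0.0652
gripper_force: 0.0
```

```bash
python3 -c "
from g import *
grasp([.4641,-.0114,.0807])
"
```

```text
t 19.5 grasp [ 0.4605 -0.0184  0.0803] in frame [-4.2 -6.6 80.3] toolY deg 94.71 j [ 0.29  0.35 -0.52 -0.04 -0.79 -1.75] w 0.06523167532031972
```

Request:
play_rows([
  [-0.0035,0.002,-0.03],
  [0,0,-0.015],
  [0,0,-0.005],
  [0,0,0],
  [0,0,0],
], spin=[0,0,0,0,0], gripper=[0.75,0.75,0.75,0.75,0.75], grip_force=10)

```text
time_s: 20.0
ee_pos: [0.4621, -0.0162, 0.0822]
tcp_rot: [-0.044, -0.041, 0.998, 0.004]
wrist_force: [0.1, 0.3, 0.8]
grip_width: 0.0653
gripper_force: 0.0
```

```bash
python3 -c "
from g import *
grasp([.4641,-.0114,.0807]);print(bot.get_state()['wrist_force'])
"
```

```text
t 20.0 grasp [ 0.4576 -0.016   0.0314] in frame [-6.9 -4.1 31.4] toolY deg 94.69 j [ 0.3   0.42 -0.57 -0.05 -0.66 -1.75] w 0.06528753157210199
[0.14633842 0.28661445 0.83638215]
```

Request:
play_rows([
  [0,0,-0.003],
  [0,0,-0.001],
  [0,0,0],
  [0,0,0],
  [0,0,0],
], spin=[0,0,0,0,0], gripper=[0.75,0.75,0.5,0.4,0.4])

```text
time_s: 20.5
ee_pos: [0.4613, -0.0162, 0.0772]
tcp_rot: [-0.046, -0.041, 0.998, 0.004]
wrist_force: [-0.5, 0.1, 6.3]
grip_width: 0.0511
gripper_force: 11.6
```

Request:
play_rows([
  [0,0,0],
  [0,0,0],
  [0,0,0],
], spin=[0,0,0], gripper=[0.4,0.4,0.4])

```text
time_s: 20.8
ee_pos: [0.4613, -0.0162, 0.0772]
tcp_rot: [-0.046, -0.041, 0.998, 0.004]
wrist_force: [0.1, -0.1, 6.5]
grip_width: 0.0511
gripper_force: 11.6
```

```bash
python3 -c "
from g import *
grasp([.4641,-.0114,.0807]);print(bot.get_state()['wrist_force'],bot.get_state()['gripper_force'])
"
```

```text
t 20.8 grasp [ 0.4566 -0.016   0.0264] in frame [-7.8 -4.  26.4] toolY deg 94.7 j [ 0.3   0.43 -0.57 -0.05 -0.65 -1.75] w 0.051135291865141
[ 0.11712017 -0.0770353   6.45381214] 11.561561355774757
```

It stopped at 51 mm, so the capacitors are solid and grippable. I'll firm the grip and lift.

Request:
play_rows([
  [0,0,0],
  [0,0,0],
  [0,0,0.005],
  [0,0,0.01],
  [0,0,0],
], spin=[0,0,0,0,0], gripper=[0.4,0.4,0.4,0.4,0.4], grip_force=45)

```text
time_s: 21.3
ee_pos: [0.4613, -0.0164, 0.0925]
tcp_rot: [-0.045, -0.041, 0.998, 0.004]
wrist_force: [0.9, -0.2, -1.5]
grip_width: 0.0491
gripper_force: 45.2
```

Request:
play_rows([
  [0,0,0.02],
  [0,0,0.03],
  [0,0,0.03],
  [0,0,0],
], spin=[0,0,0,0], gripper=[0.4,0.4,0.4,0.4])

```text
time_s: 21.7
ee_pos: [0.4628, -0.0161, 0.175]
tcp_rot: [-0.042, -0.041, 0.998, 0.004]
wrist_force: [0.1, -0.3, -1.4]
grip_width: 0.0494
gripper_force: 45.3
```

```bash
python3 -c "
from g import *
grasp([.4641,-.0114,.0807])
d=read_camera('side')[:,:,::-1];t=read_camera('top')[:,:,::-1];cv2.imwrite('pics/s10.png',d);cv2.imwrite('pics/t10.png',t)
cv2.imwrite('pics/z10.png',cv2.resize(d[215:315,285:405],(720,600),interpolation=cv2.INTER_CUBIC))"
```

```text
t 21.7 grasp [ 0.4585 -0.0159  0.1242] in frame [ -5.9  -4.  124.2] toolY deg 94.71 j [ 0.3   0.27 -0.48 -0.04 -0.9  -1.76] w 0.04937163508176043
```

View pics/z10.png

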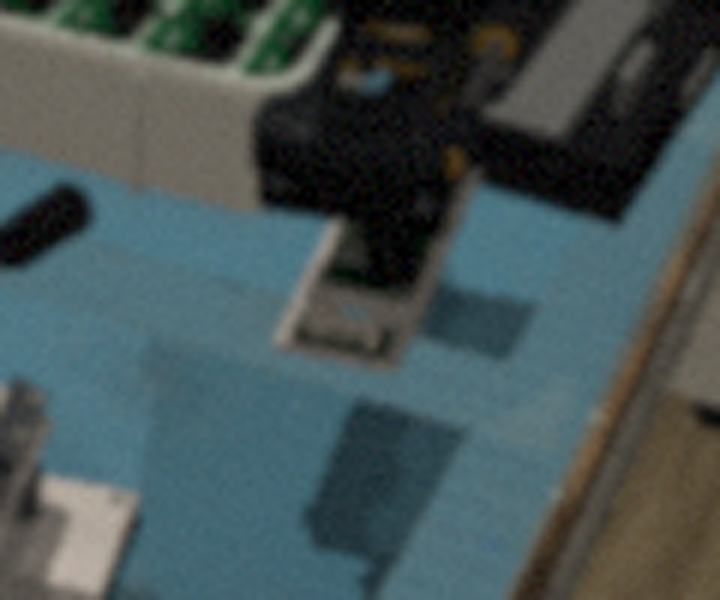

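The board is lifted level, held by its two capacitors. I'll carry it over the tray.

Request:
play_rows([
  [0,-0.03,0],
  [-0.001,-0.045,0],
  [-0.001,-0.045,0],
  [-0.001,-0.045,0],
  [0,-0.045,0],
], spin=[-1.6,-1.6,-1.6,-1.6,-1.8], gripper=[0.4,0.4,0.4,0.4,0.4])

```text
time_s: 22.3
ee_pos: [0.4565, -0.2279, 0.1697]
tcp_rot: [-0.048, 0.031, 0.998, 0.007]
wrist_force: [2.0, 0.1, -1.3]
grip_width: 0.0497
gripper_force: 45.3
```

Request:
play_rows([
  [0,-0.04,0],
  [0,-0.025,0],
  [0,-0.013,0],
  [0,0,0],
  [0,0,0],
], spin=[0,0,0,0,0], gripper=[0.4,0.4,0.4,0.4,0.4])

```text
time_s: 22.8
ee_pos: [0.4571, -0.3039, 0.1703]
tcp_rot: [-0.047, 0.031, 0.998, 0.007]
wrist_force: [0.6, 1.5, -1.2]
grip_width: 0.0492
gripper_force: 45.3
```

```bash
python3 -c "
from g import *
grasp([.4637,-.3006,-.063]);print(bot.get_state()['wrist_force'])
t=read_camera('top')[:,:,::-1];d=read_camera('side')[:,:,::-1];cv2.imwrite('pics/t11.png',t);cv2.imwrite('pics/s11.png',d)
# visible white plate pixels in top
x0,y0=380,255;r=t[y0:325,x0:510].astype(int);m=((r.min(2)>150)).astype(np.uint8)
for c in cv2.findContours(m,0,1)[0]:
  if cv2.contourArea(c)>25: print(cv2.contourArea(c),(cv2.approxPolyDP(c,1.5,True)[:,0]+[x0,y0]).tolist())
print(proj('top',pose([.4637,-.3006,-.063],[(26,70,103),(-26,70,103),(-26,-70,103),(26,-70,103)])).round(1).tolist())
"
```

```text
t 22.8 grasp [ 0.4524 -0.303   0.1196] in frame [-11.2  -3.1 119.6] toolY deg 86.44 j [-0.29  0.41 -0.3   0.01 -0.96 -1.35] w 0.049166469953335075
[ 0.60847287  1.50182636 -1.16734272]
602.5 [[435, 260], [439, 264], [483, 275], [479, 255], [437, 255]]
2594.0 [[380, 255], [380, 324], [417, 324], [416, 299], [418, 266], [420, 264], [419, 255]]
[[416.5, 275.6], [416.0, 300.2], [482.1, 303.4], [482.0, 278.9]]
```

Request:
play_rows([
  [0.0035,-0.001,0],
  [0,0,-0.02],
  [0,0,-0.02],
  [0,0,0],
  [0,0,0],
], spin=[0,0,0,0,0], gripper=[0.4,0.4,0.4,0.4,0.4])

```text
time_s: 23.4
ee_pos: [0.4616, -0.3052, 0.1316]
tcp_rot: [-0.046, 0.03, 0.998, 0.007]
wrist_force: [-0.6, 0.1, -0.3]
grip_width: 0.0494
gripper_force: 45.3
```

```bash
python3 -c "
from g import *
grasp([.4637,-.3006,-.063]);print(bot.get_state()['wrist_force'])
t=read_camera('top')[:,:,::-1];cv2.imwrite('pics/t12.png',t)
print(proj('top',pose([.4637,-.3006,-.063],[(26,70,58),(-26,70,58),(-26,-70,58),(26,-70,58)])).round(1).tolist())
for r in range(276,316,3): print(r,t[r,462:492:1].max(1).tolist())
print([ (r,int(t[r,474].max()),int(t[r,470].max())) for r in range(268,318)])
"
```

```text
t 23.4 grasp [ 0.4569 -0.3043  0.0809] in frame [-6.5 -4.2 80.9] toolY deg 86.54 j [-0.29  0.46 -0.33  0.01 -0.87 -1.35] w 0.049374271746414254
[-0.6457198   0.0773734  -0.33413451]
[[412.7, 278.3], [412.3, 302.0], [476.1, 305.1], [476.0, 281.4]]
276 [134, 137, 143, 148, 152, 156, 157, 160, 165, 166, 170, 174, 175, 177, 179, 175, 137, 110, 110, 111, 110, 111, 110, 110, 111, 109, 118, 113, 115, 131]
279 [62, 77, 85, 91, 101, 107, 109, 113, 119, 125, 130, 131, 135, 140, 144, 152, 150, 128, 111, 112, 111, 112, 112, 111, 112, 112, 111, 112, 112, 112]
282 [60, 65, 62, 72, 85, 96, 104, 107, 109, 108, 108, 107, 104, 107, 111, 111, 112, 113, 109, 109, 113, 111, 110, 111, 110, 109, 110, 111, 109, 113]
285 [56, 58, 58, 58, 61, 60, 71, 85, 96, 102, 108, 112, 112, 113, 111, 109, 111, 111, 113, 111, 110, 109, 111, 112, 112, 111, 113, 111, 112, 114]
288 [55, 58, 59, 57, 55, 56, 60, 84, 82, 73, 88, 111, 121, 121, 113, 110, 111, 111, 112, 113, 112, 110, 113, 113, 114, 112, 115, 112, 111, 110]
291 [58, 58, 55, 57, 59, 55, 58, 57, 58, 57, 57, 56, 57, 55, 57, 69, 75, 90, 94, 84, 85, 91, 105, 93, 89, 87
[... 1133 characters left out ...]
3, 204, 193), (274, 195, 184), (275, 185, 174), (276, 175, 165), (277, 165, 152), (278, 152, 135), (279, 135, 119), (280, 121, 106), (281, 104, 106), (282, 104, 109), (283, 112, 109), (284, 112, 108), (285, 112, 96), (286, 113, 86), (287, 118, 103), (288, 121, 82), (289, 88, 57), (290, 59, 58), (291, 57, 58), (292, 56, 57), (293, 53, 57), (294, 57, 55), (295, 56, 55), (296, 55, 52), (297, 41, 42), (298, 36, 34), (299, 39, 41), (300, 48, 57), (301, 48, 70), (302, 48, 85), (303, 51, 80), (304, 50, 61), (305, 48, 65), (306, 41, 51), (307, 37, 40), (308, 38, 41), (309, 41, 39), (310, 40, 37), (311, 36, 43), (312, 37, 39), (313, 37, 38), (314, 37, 40), (315, 39, 38), (316, 37, 39), (317, 37, 39)]
```

```bash
python3 -c "
from g import *
from scipy import ndimage
d=read_camera('side')[:,:,::-1];cv2.imwrite('pics/s12.png',d)
E=proj('side',pose([.4637,-.3006,-.063],[(26,70,60),(-26,70,60),(-26,-70,60),(26,-70,60)]));print(E.round(1).tolist())
g=d.max(2);m=(g>95).astype(np.uint8)
x0,y0=330,175;r=m[y0:250,x0:430]
n,l,st,ce=cv2.connectedComponentsWithStats(r)
for i in range(1,n):
  if st[i][4]>12: print((st[i]+[x0,y0,0,0,0]).tolist())
x,y=E[0].astype(int);print(E[0],E[1])
for yy in range(198,232,2): print(yy,g[yy,346:400:2].tolist())
"
```

```text
[[365.2, 221.8], [381.7, 226.6], [397.3, 204.3], [381.8, 200.1]]
[391, 175, 39, 75, 1321]
[330, 185, 9, 12, 33]
[330, 198, 14, 22, 44]
[410, 205, 20, 45, 309]
[330, 214, 23, 36, 371]
[365.17430075 221.82088078] [381.73749601 226.59562342]
198 [15, 5, 16, 10, 9, 0, 4, 20, 8, 16, 21, 11, 13, 14, 20, 11, 19, 12, 13, 17, 19, 50, 64, 42, 98, 98, 143]
200 [8, 1, 11, 5, 13, 8, 22, 13, 14, 20, 28, 18, 2, 20, 13, 17, 11, 0, 9, 14, 14, 42, 47, 82, 125, 90, 91]
202 [16, 14, 0, 2, 0, 21, 18, 12, 13, 14, 3, 1, 5, 8, 20, 9, 15, 5, 12, 18, 10, 16, 26, 101, 136, 127, 128]
204 [16, 11, 15, 19, 8, 19, 4, 16, 1, 13, 12, 18, 13, 3, 5, 14, 0, 4, 6, 14, 18, 5, 16, 68, 109, 120, 127]
206 [14, 0, 11, 0, 5, 7, 6, 9, 19, 14, 18, 12, 10, 9, 16, 58, 41, 9, 20, 14, 16, 28, 15, 40, 75, 64, 79]
208 [14, 10, 4, 7, 4, 16, 9, 19, 57, 72, 23, 1, 6, 11, 57, 104, 44, 10, 10, 18, 58, 80, 39, 67, 67, 28, 16]
210 [0, 18, 12, 12, 14, 18, 8, 41, 92, 72, 19, 7, 10, 45, 104, 75, 23, 7, 5, 4, 46, 59, 59, 78, 41, 16, 10]
212 [20, 11, 13, 20, 15, 7, 30, 78, 77, 28, 13, 7, 14, 62, 84, 46, 22, 12, 3, 13, 11, 40, 80, 66, 50, 37, 1]

[... 286 characters left out ...]
, 35, 53, 82, 59, 47, 42, 33, 15, 7]
220 [7, 2, 9, 19, 13, 24, 1, 11, 4, 20, 61, 74, 91, 97, 93, 89, 86, 84, 72, 77, 68, 47, 40, 24, 19, 17, 10]
222 [8, 11, 7, 12, 10, 19, 15, 10, 14, 50, 71, 58, 70, 77, 85, 97, 91, 76, 90, 74, 46, 46, 38, 43, 20, 17, 20]
224 [4, 17, 17, 11, 10, 18, 19, 25, 16, 60, 80, 73, 67, 59, 58, 66, 55, 51, 79, 59, 43, 41, 45, 50, 26, 7, 10]
226 [37, 65, 26, 9, 22, 2, 0, 9, 19, 24, 41, 62, 67, 84, 79, 76, 67, 79, 66, 45, 40, 44, 59, 48, 11, 6, 16]
228 [91, 91, 44, 13, 18, 11, 0, 20, 25, 22, 25, 34, 29, 48, 52, 71, 77, 74, 51, 40, 38, 49, 50, 31, 16, 17, 26]
230 [106, 58, 19, 16, 12, 17, 13, 21, 21, 14, 18, 25, 37, 48, 49, 41, 45, 43, 42, 33, 19, 45, 43, 20, 21, 18, 38]
```

The side picture's numbers put the board's left-end corners within 1–2 px of the centred position, so I'll lower it.

Request:
play_rows([
  [-0.001,0,-0.015],
  [0,0,-0.01],
  [0,0,-0.004],
  [0,0,0],
  [0,0,0],
], spin=[0,0,0,0,0], gripper=[0.4,0.4,0.4,0.4,0.4])

```text
time_s: 24.0
ee_pos: [0.4605, -0.3056, 0.1028]
tcp_rot: [-0.046, 0.03, 0.998, 0.007]
wrist_force: [-0.3, -0.0, -0.2]
grip_width: 0.0496
gripper_force: 45.3
```

```bash
python3 -c "
from g import *
grasp([.4637,-.3006,-.063]);print(bot.get_state()['wrist_force'],bot.get_state()['wrist_torque'])
"
```

```text
t 24.0 grasp [ 0.4559 -0.3048  0.052 ] in frame [-7.5 -4.7 52. ] toolY deg 86.48 j [-0.29  0.5  -0.35  0.01 -0.81 -1.35] w 0.04961406895177828
[-0.29265382 -0.03368258 -0.21990612] [-0.06235151 -0.27296223 -0.01193567]
```

Request:
play_rows([
  [0,0,-0.003],
  [0,0,-0.002],
  [0,0,-0.0015],
  [0,0,0],
  [0,0,0],
], spin=[0,0,0,0,0], gripper=[0.4,0.4,0.4,0.4,0.4])

```text
time_s: 24.5
ee_pos: [0.4601, -0.3055, 0.0963]
tcp_rot: [-0.046, 0.03, 0.998, 0.007]
wrist_force: [-1.1, 0.6, 4.6]
grip_width: 0.0494
gripper_force: 47.6
```

```bash
python3 -c "
from g import *
grasp([.4637,-.3006,-.063]);print(bot.get_state()['wrist_force'],bot.get_state()['wrist_torque'])
"
```

```text
t 24.5 grasp [ 0.4554 -0.3047  0.0456] in frame [-8.  -4.6 45.6] toolY deg 86.48 j [-0.29  0.51 -0.36  0.01 -0.79 -1.35] w 0.04940472183030505
[-1.10494631  0.57476127  4.64858581] [ 0.20060619  0.31046444 -0.004517  ]
```

Request:
play_rows([
  [0,0,0],
  [0,0,0],
  [0,0,0],
  [0,0,0],
  [0,0,0],
], spin=[0,0,0,0,0], gripper=[0.6,0.65,0.7,0.7,0.7])

```text
time_s: 25.0
ee_pos: [0.4609, -0.3052, 0.0964]
tcp_rot: [-0.045, 0.03, 0.998, 0.007]
wrist_force: [0.7, 3.1, 5.2]
grip_width: 0.0607
gripper_force: 3.1
```

Request:
play_rows([
  [0,0,0.01],
  [0,0,0.03],
  [0,0,0.05],
  [0,0,0.05],
  [-0.05,0,0.03],
], spin=[0,0,0,0,0], gripper=[0.7,0.7,0.7,0.7,0.5])

```text
time_s: 25.5
ee_pos: [0.4219, -0.307, 0.2664]
tcp_rot: [-0.041, 0.029, 0.999, 0.004]
wrist_force: [-1.1, -0.6, 1.1]
grip_width: 0.0577
gripper_force: 0.0
```

Request:
play_rows([
  [-0.03,0.05,0],
  [0,0.05,0],
  [0,0.05,0],
  [0,0.04,0],
  [0,0,0],
], spin=[0,0,0,0,0], gripper=[0.3,0.1,0,0,0])

```text
time_s: 26.0
ee_pos: [0.3916, -0.1196, 0.2625]
tcp_rot: [-0.045, 0.028, 0.999, 0.007]
wrist_force: [0.3, -1.0, 0.4]
grip_width: 0.0208
gripper_force: 0.0
```

```bash
python3 -c "
from g import *
grasp([.4637,-.3006,-.063])
t=read_camera('top')[:,:,::-1];d=read_camera('side')[:,:,::-1];cv2.imwrite('pics/t13.png',t);cv2.imwrite('pics/s13.png',d)
T=[.4637,-.3006,-.063]
E=proj('top',pose(T,[(26,70,24),(-26,70,24),(-26,-70,24),(26,-70,24)]));print('expected corners',E.round(1).tolist())
h=cv2.cvtColor(t,cv2.COLOR_BGR2HSV);x0,y0=400,262;m=(t[y0:325,x0:495].min(2)>150).astype(np.uint8)
m=cv2.morphologyEx(m,cv2.MORPH_CLOSE,np.ones((3,3),np.uint8))
for c in cv2.findContours(m,0,1)[0]:
  if cv2.contourArea(c)>40: print(cv2.contourArea(c),cv2.boundingRect(c+[x0,y0]),(cv2.approxPolyDP(c,2,True)[:,0]+[x0,y0]).tolist())
print('lid tab?', proj('top',[[.535,-.305,.19]]),proj('side',[[.535,-.305,.19]]))
for n,im in(('top',t),):
  k=im.astype(int);g=(abs(k[...,0]-k[...,2])<20)&(k.max(2)>100)&(k.max(2)<200);print([ (c,int(g[225:275,c].sum())) for c in range(436,460,2)])
"
```

```text
t 26.0 grasp [ 0.387  -0.1188  0.2117] in frame [-88.  176.7 211.7] toolY deg 86.79 j [ 0.09  0.08 -0.48 -0.03 -1.1  -1.7 ] w 0.020811997491004916
expected corners [[410.1, 280.2], [409.6, 303.3], [471.8, 306.2], [471.8, 283.2]]
287.5 (430, 286, 52, 23) [[481, 287], [475, 286], [474, 303], [471, 302], [471, 294], [468, 303], [457, 302], [455, 296], [452, 302], [438, 301], [437, 295], [430, 299], [430, 303], [435, 303], [436, 308], [447, 308], [448, 304], [481, 304]]
150.5 (428, 277, 44, 13) [[428, 281], [431, 285], [435, 283], [436, 289], [440, 283], [471, 285], [470, 282], [448, 281], [447, 277], [435, 277], [435, 281]]
lid tab? [[459.82148419 249.0007393 ]] [[363.19774527 169.22380749]]
[(436, 4), (438, 2), (440, 0), (442, 7), (444, 5), (446, 6), (448, 3), (450, 3), (452, 2), (454, 7), (456, 5), (458, 7)]
```

The top image numbers put the board on the tray (right end at column 471, expected 471.8). Now I'll grip the upright tab from above to close the lid.

Request:
play_rows([
  [0,0,0.05],
  [0.03,-0.037,0],
  [0.03,-0.037,0],
  [0.03,-0.037,0],
  [0.03,-0.038,0],
], spin=[0,0,0,0,0], gripper=[0.2,0.4,0.7,0.7,0.7], grip_force=30)

```text
time_s: 26.6
ee_pos: [0.5121, -0.275, 0.3115]
tcp_rot: [-0.046, 0.032, 0.998, 0.007]
wrist_force: [1.8, 1.8, 1.1]
grip_width: 0.0419
gripper_force: 0.0
```

Request:
play_rows([
  [0.03,-0.038,0],
  [0,0,0],
  [0,0,0],
  [0,0,0],
], spin=[0,0,0,0], gripper=[0.7,0.7,0.7,0.7])

```text
time_s: 27.0
ee_pos: [0.5407, -0.3102, 0.3114]
tcp_rot: [-0.046, 0.031, 0.998, 0.007]
wrist_force: [0.1, 1.0, -0.2]
grip_width: 0.0602
gripper_force: 0.0
```

```bash
python3 -c "
from g import *
grasp([.4637,-.3006,-.063])
"
```

```text
t 27.0 grasp [ 0.536  -0.3094  0.2607] in frame [ 72.7  -4.2 260.7] toolY deg 86.39 j [-0.26  0.41  0.09  0.01 -1.34 -1.38] w 0.06019410574256636
```

Request:
play_rows([
  [0,0.004,-0.03],
  [0,0,-0.02],
  [0,0,-0.012],
  [0,0,0],
  [0,0,0],
], spin=[0,0,0,0,0], gripper=[0.7,0.7,0.7,0.4,0.2])

```text
time_s: 27.5
ee_pos: [0.5418, -0.3056, 0.251]
tcp_rot: [-0.045, 0.03, 0.998, 0.006]
wrist_force: [0.4, 0.4, -0.0]
grip_width: 0.0518
gripper_force: 0.0
```

Request:
play_rows([
  [0,0,0],
  [0,0,0],
  [0,0,0],
], spin=[0,0,0], gripper=[0.2,0.2,0.2])

```text
time_s: 27.8
ee_pos: [0.5419, -0.3069, 0.2509]
tcp_rot: [-0.045, 0.031, 0.999, 0.006]
wrist_force: [-0.2, -4.0, 1.6]
grip_width: 0.0333
gripper_force: 30.0
```

```bash
python3 -c "
from g import *
grasp([.4637,-.3006,-.063]);print(bot.get_state()['wrist_force'],bot.get_state()['gripper_force'])
"
```

```text
t 27.8 grasp [ 0.5374 -0.3061  0.2001] in frame [ 73.9  -0.9 200.1] toolY deg 86.47 j [-0.25  0.44 -0.01  0.01 -1.21 -1.38] w 0.03332083304886765
[-0.17337659 -4.02207594  1.5782788 ] 29.966147015802562
```

Request:
play_rows([
  [-0.0205,0.0013,-0.0007],
  [-0.0205,0.0013,-0.0034],
  [-0.0197,0.0012,-0.006],
  [-0.019,0.0012,-0.0085],
  [-0.0176,0.0011,-0.0108],
], spin=[0,0,0,0,0], gripper=[0.2,0.2,0.2,0.2,0.2])

```text
time_s: 28.3
ee_pos: [0.4446, -0.2999, 0.2232]
tcp_rot: [-0.044, 0.03, 0.999, 0.006]
wrist_force: [-1.4, 1.8, 5.7]
grip_width: 0.0331
gripper_force: 30.0
```

Request:
play_rows([
  [-0.016,0.001,-0.013],
  [-0.0142,0.0009,-0.015],
  [-0.0122,0.0008,-0.0166],
  [-0.01,0.0006,-0.018],
  [-0.0075,0.0005,-0.0193],
], spin=[0,0,0,0,0], gripper=[0.2,0.2,0.2,0.2,0.2])

```text
time_s: 28.8
ee_pos: [0.3831, -0.2956, 0.1387]
tcp_rot: [-0.046, 0.031, 0.998, 0.007]
wrist_force: [-0.5, 0.1, 1.7]
grip_width: 0.0331
gripper_force: 30.0
```

```bash
python3 -c "
from g import *
grasp([.4637,-.3006,-.063]);print(bot.get_state()['wrist_force'],bot.get_state()['gripper_force'])
"
```

```text
t 28.8 grasp [ 0.3784 -0.2948  0.0879] in frame [-85.5   0.4  87.9] toolY deg 86.43 j [-0.31  0.36 -0.49  0.02 -0.81 -1.33] w 0.03311460059214198
[-0.53490624  0.1108504   1.69568368] 30.002797823399305
```

Request:
play_rows([
  [-0.005,0,-0.02],
  [-0.002,0,-0.015],
  [0,0,-0.004],
  [0,0,0],
  [0,0,0],
], spin=[0,0,0,0,0], gripper=[0.2,0.2,0.2,0.2,0.2])

```text
time_s: 29.3
ee_pos: [0.3761, -0.2952, 0.0992]
tcp_rot: [-0.048, 0.031, 0.998, 0.008]
wrist_force: [-5.4, 2.3, -0.7]
grip_width: 0.033
gripper_force: 30.0
```

```bash
python3 -c "
from g import *
grasp([.4637,-.3006,-.063]);print(bot.get_state()['wrist_force'],bot.get_state()['gripper_force'])
"
```

```text
t 29.3 grasp [ 0.3712 -0.2943  0.0484] in frame [-92.7   0.5  48.4] toolY deg 86.42 j [-0.32  0.41 -0.54  0.02 -0.71 -1.33] w 0.0330366764271197
[-5.4189393   2.27111014 -0.69565027] 30.008577592670918
```

Request:
play_rows([
  [0,0,-0.004],
  [0,0,-0.004],
  [0,0,0],
  [0,0,0],
], spin=[0,0,0,0], gripper=[0.2,0.2,0.2,0.2])

```text
time_s: 29.7
ee_pos: [0.3764, -0.2953, 0.0945]
tcp_rot: [-0.048, 0.03, 0.998, 0.007]
wrist_force: [-9.0, 8.1, 23.0]
grip_width: 0.0329
gripper_force: 30.0
```

Request:
play_rows([
  [0,0,0],
  [0,0,0],
  [0,0,0],
  [0,0,0.05],
  [0,0,0.03],
], spin=[0,0,0,0,0], gripper=[0.7,0.7,0.7,0.7,0.4])

```text
time_s: 30.2
ee_pos: [0.3787, -0.2964, 0.173]
tcp_rot: [-0.045, 0.03, 0.998, 0.006]
wrist_force: [1.0, -0.7, 0.5]
grip_width: 0.0561
gripper_force: 0.0
```

Request:
play_rows([
  [0.04,0,0],
  [0.02,0,0],
  [0,0,0],
  [0,0,0],
  [0,0,0],
], spin=[0,0,0,0,0], gripper=[0,0,0,0,0])

```text
time_s: 30.7
ee_pos: [0.4366, -0.2957, 0.1709]
tcp_rot: [-0.047, 0.031, 0.998, 0.007]
wrist_force: [-0.5, 0.8, 0.1]
grip_width: 0.0208
gripper_force: 0.0
```

```bash
python3 -c "
from g import *
grasp([.4637,-.3006,-.063]);print(bot.get_state()['wrist_force'],bot.get_state()['gripper_force'])
"
```

```text
t 30.7 grasp [ 0.4318 -0.2948  0.1201] in frame [-32.2   3.8 120.1] toolY deg 86.44 j [-0.28  0.38 -0.35  0.01 -0.94 -1.36] w 0.02084544663835785
[-0.45033792  0.84707278  0.1084417 ] 0.0
```

Request:
play_rows([
  [-0.015,0,-0.03],
  [0,0,-0.014],
  [0,0,-0.003],
  [0,0,0],
  [0,0,0],
], spin=[0,0,0,0,0], gripper=[0,0,0,0,0])

```text
time_s: 31.2
ee_pos: [0.4231, -0.296, 0.1251]
tcp_rot: [-0.045, 0.03, 0.999, 0.007]
wrist_force: [0.6, 0.2, 0.2]
grip_width: 0.0002
gripper_force: 0.0
```

```bash
python3 -c "
from g import *
grasp([.4637,-.3006,-.063]);print(bot.get_state()['wrist_force'])
"
```

```text
t 31.2 grasp [ 0.4185 -0.2952  0.0743] in frame [-45.4   2.5  74.3] toolY deg 86.48 j [-0.29  0.42 -0.43  0.01 -0.81 -1.35] w 0.0002478316634498887
[0.5511239  0.17343644 0.15436096]
```

Request:
play_rows([
  [0,0,-0.003],
  [0,0,-0.002],
  [0,0,0],
  [0,0,0],
], spin=[0,0,0,0], gripper=[0,0,0,0])

```text
time_s: 31.6
ee_pos: [0.4236, -0.2961, 0.1227]
tcp_rot: [-0.045, 0.03, 0.999, 0.006]
wrist_force: [-2.5, 3.2, 16.9]
grip_width: 0.0005
gripper_force: 8.4
```

Request:
play_rows([
  [0,0,0.04],
  [0,0,0.05],
  [0,0,0.05],
  [0,0,0],
  [0,0,0],
], spin=[0,0,0,0,0], gripper=[0,0,0,0,0])

```text
time_s: 32.1
ee_pos: [0.4229, -0.2957, 0.2609]
tcp_rot: [-0.044, 0.031, 0.999, 0.007]
wrist_force: [-0.7, 0.7, -1.1]
grip_width: 0.0006
gripper_force: 0.0
```

```bash
python3 -c "
from g import *
print(bot.get_state()['wrist_force']);print(bot.hand_in())
"
```

```text
[-0.68820664  0.66623147 -1.08482544]
the job is handed in; nothing more can be done
None
```

I handed the job in at about 32 s with the board laid components-up in the tray and the lid pressed shut; no verdict came back, the bystanders were not re-measured after the moves, and I viewed 12 pictures against the limit of 10.

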